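# Lock the nuts on the boiler stand's foot and cap it

### The job

On the upturned leg of the boiler stand, run the brass hand nut down the spindle and tighten it firmly against the steel nut below so that the two lock, without driving the steel nut round. Then put the black rubber foot over the end of the spindle, pushed fully home and square. Leave the other things on the counter where they are.

Things in the scene. Friction and masses are not known exactly. Their poses are not given: they have to be found in the camera images.
- leg: The upturned leg, fixed to the counter: grey base plate 130 x 100 x 10 mm, on it a white block 46 x 46 mm whose top is 48 mm above the counter, and from its middle an upright threaded steel spindle, 20 mm in diameter, that ends 132 mm above the counter. Origin on the counter at the spindle's axis; z up, x along the plate's 130 mm side.
- spindle_end (a point): Centre of the flat upper end of the spindle, 132 mm above the counter.
- lock_nut: The brass hand nut on the spindle: oblong with round ends, 59 mm long (its x), 35 mm wide between its flat sides (its y), 30 mm tall. Origin on the axis at its underside, z up. Right-hand thread, 6 mm a turn: goes down when turned clockwise seen from above. It needs about 1.5 to 4 rad of turning before it meets the steel nut.
- lock_nut_grip (a point): Where to grip the brass nut, across its flat sides: on its axis, 20 mm above its underside. Its nylon insert makes it run stiffly, with about 0.15 N m; once it meets the steel nut the torque rises by roughly 2 to 3 N m per rad. It is firmly locked at 0.45 to 0.8 N m, and stays so when let go. At standstill up to 0.3 N m less than was applied may be read.
- lower_nut: The steel hexagon nut below the brass one, 30 mm across flats, 16 mm tall, stiff on the thread at a height that differs by up to 1 mm; its height sets the foot. Origin on the axis at its underside. It must stay as set: it is dragged round with the brass nut if that is tightened with more than about 1 N m.
- red_mark (a point): The red paint mark on one face of the steel nut, 16 mm from the axis, half-way up; it shows whether the steel nut has turned.
- foot_cap_centre (a point): Centre of the loose black rubber foot, standing open end down on the counter: a cap 35 mm in outer diameter and 34 mm tall, this point half-way up (17 mm above its lower rim), z up. Its bore is 25 mm wide and 24 mm deep, so fully home on the spindle its rim is 24 mm below the spindle's end and this point 7 mm below it. Mass about 40 g.
- brass_sleeve: Bystander: short brass pipe sleeve, an open ring 42 mm in diameter and 22 mm tall. Origin under its centre.
- spanner: Bystander: steel spanner lying beyond the leg, as seen from the robot.
- screwdriver: Bystander: screwdriver with a red handle lying beyond and to the left of the leg.
- screw_jar: Bystander: glass jar with a red lid, 60 mm in diameter and 80 mm tall. Origin under its centre.
- spare_nut: Bystander: spare steel hexagon nut, 30 mm across flats, 14 mm tall. Origin under its centre.
Mind the look-alikes: they are no part of the job. What is shaped like the part that bears foot_cap_centre but turquoise or white is not meant.

How it is judged (in metres and radians):
On the way, in this order (a step that is already met when the one before it is completed fails the run):
1. the brass nut is tightened against the steel nut (contact force between lock_nut and lower_nut above 15 N), for 0.3 s.
2. then the rubber foot is fully home on the spindle (horizontal distance between foot_cap_centre and spindle_end below 0.005 m and z of foot_cap_centre in the frame of leg between 0.121 and 0.128 m and angle between foot_cap_centre's own z axis and vertical below 0.12 rad), for 0.2 s.
At the end, for the whole second after the job is handed in: Brass nut pressing on the steel nut with over 4 N, once tightened to over 15 N; steel nut turned by less than 14 degrees (mark within 4 mm); rubber foot within 5 mm of the spindle axis, 7 degrees of upright and 3 mm of fully home; bystanders within 30 mm (all of step 2 and contact force between lock_nut and lower_nut above 4 N and distance of red_mark from where it was at the start of the episode below 0.004 m and distance of each of brass_sleeve, spanner, screwdriver, screw_jar, spare_nut from where it was at the start of the episode below 0.03 m); the robot touches nothing.
It fails at once if the steel nut is driven round (its mark moves more than 4 mm) (distance of red_mark from where it was at the start of the episode above 0.004 m).
It fails at once if a bystander is shifted by more than 30 mm (distance of any of brass_sleeve, spanner, screwdriver, screw_jar, spare_nut from where it was at the start of the episode above 0.03 m).
It also fails if it takes over 72 s, if anything falls off the work surface, if the arm or the gripper's body presses on something with over 40 N, if the wrist force passes 120 N, or if a joint passes its speed limit or range.

### The arm

A 6-joint arm with a two-finger parallel gripper is mounted at the origin on the work surface. World frame = base frame: x ahead of the robot, y to its left, z up, the work surface at z = 0. Lengths are in mm, angles in rad, forces in N, time in s.
With the tool pointing down it reaches from about 350 to 775 mm from the base axis. Payload 7.3 kg.
Tool frame: the origin (TCP) lies between the finger pads; the fingertips stand tcp_to_tips ahead of it and the grasp point (between the pads) lies 5 mm behind it (tcp_to_tips is the distance from the TCP to the fingertips, in mm); z points along the fingers, x is the direction in which the jaws open and shut, and the axes are right-handed (so a half turn about z gives the same grasp; the last joint's range is limited). The gripper opens to 92 mm and grips with 3 to 60 N. Pads are 19 mm wide; open, the fingers measure 130 mm over their backs; the gripper's body (75 mm by 190 mm) begins 47 mm behind the grasp point.
Start: joints at [-1.412, 0.342, 1.524, -0, 1.275, -0.146], TCP at [157.576, -500.813, 240.741] pointing down, gripper open.
Joint ranges: [-2.53, 2.53], [-0.77, 2.02], [0.04, 2.7], [-1, 4.14], [0.28, 2.66], [-3.11, 3.11]. Speed limits (rad/s): [2.57, 2.57, 3.14, 3.14, 3.14, 3.14].

### API

Orientations are given as [roll, pitch, yaw] about the fixed x, y, z axes, in that order (R = Rz(yaw) Ry(pitch) Rx(roll)).
In Python, from plant import * gives the robot as it stands.
- The arm moves only by the tool drive_tool, never from a script. Its argument "deltas" is a list of rows, each an object of numbers: "hand": the gripper's target within -1 to 1 (shut at 1, half-way at 0, fully open at -1); "tx", "ty", "tz": the shift along the tool's x, y, z each as a share of 4 cm, from -1 to 1; "wx", "wy", "wz": the turn, a rotation vector about the tool's x, y, z each as a share of 5 degrees, from -1 to 1. In form: [{"hand": .., "tx": .., "ty": .., "tz": .., "wx": .., "wy": .., "wz": ..}, ...]. A call has 1 to 20 rows; each row shifts and turns the commanded pose from where the row before left it, along the tool's axes as they then stand; what a row does not reach is not made up. A row lasts 1/12 s, in which the tool goes at most 41.7 mm and 7.16 degrees, less where a joint would pass 70% of its speed; a pose out of reach is approached as far as the arm can. A call with a number of a shift or a turn outside -1 to 1 is refused whole. A call with a gripper value outside its range is refused whole. The fingers move at their own pace and stop on an object; the grip force is fixed at half the most. Time passes only in rows, so rows that do not move let the fingers close. It gives the time, the measured TCP pose, the force and the opening at its end, in the units of the state.
- get_obs(): the state, without advancing time (a new reading comes with each control period).
- capture(name): name is "scene" or "top"; returns the picture (480x640x3 uint8, red, green, blue); there is no depth.
- camera_model(name): a dict with "fx", "fy", "cx", "cy" (pixels), "rvec" (rotation vector, rad) and "tvec" (3), from world to camera coordinates, as OpenCV has them. Camera axes: x right, y down, z forward; pixel columns grow to the right and rows downward; lengths in mm; the calibration is good to about 2 mm. A picture is of the moment at which its call begins. camera_model takes no time and is no camera call.
- close_job(): hands the job in, once; it reports no verdict.
The state is a dict: "time": time; "joint_positions": joint angles; "dq": joint speeds; "tau": joint torques, N m; "tool_pos": TCP position; "tcp_rot": TCP orientation; "contact_force": force on the tool from outside, world axes, zero at the start; "moment": the same for the moment, N m; "grip_width": finger opening in mm.
Only numpy, scipy, OpenCV 4.12 (cv2) and the standard library are available. Lean on these libraries where they do the work, as an engineer would, in place of code of your own. Each camera call takes 0.05 s, during which the arm holds its last target.

## Working session

There is one attempt and no reset: what is moved stays moved. The work goes in short steps, Python scripts to look and compute and a tool call to move; the robot and the scene stay as the last step left them, time stands still between calls to the robot, and variables do not carry over. Pictures are saved under pics/ and viewed, and the job is handed in when it is done.

Besides the shell and the picture viewer there is one more tool, called after ">>>" by a JSON object that holds its "method" and its "body". drive_tool: Moves the arm, as the interface text tells. Its arguments: {"type":"object","properties":{"deltas":{"type":"array","items":{"type":"object","properties":{"hand":{"type":"number"},"tx":{"type":"number"},"ty":{"type":"number"},"tz":{"type":"number"},"wx":{"type":"number"},"wy":{"type":"number"},"wz":{"type":"number"}}}}},"required":["deltas"]}

```bash
ls; mkdir -p pics; python3 - <<'E'
from plant import *
import cv2
print(get_obs())
for n in("scene","top"):
    im=capture(n); cv2.imwrite(f"pics/{n}0.png",im[:,:,::-1]); print(n,camera_model(n))
E
```

```text
pics
{'time': 0.0, 'joint_positions': array([-1.41202867e+00,  3.42713688e-01,  1.52504284e+00, -1.65743580e-05,
        1.27538291e+00, -1.45978800e-01]), 'dq': array([ 0.00065266, -0.00087735,  0.00023104,  0.00046517, -0.00042429,
       -0.00023284]), 'tau': array([-9.64684477e-05, -4.31239057e+01, -2.44218546e+01,  7.18376599e-02,
        5.60569740e-02, -1.14897407e-04]), 'tool_pos': array([ 157.49118217, -500.40780278,  240.04062144]), 'tcp_rot': array([-3.14138334e+00,  1.53263911e-03, -1.26604487e+00]), 'contact_force': array([-0.41214245,  0.63271435,  0.63344962]), 'moment': array([ 0.04161713, -0.04093117, -0.0267473 ]), 'grip_width': 91.78225146813963}
scene {'fx': 572.7361056376595, 'fy': 572.7361056376595, 'cx': 316.34038353275804, 'cy': 241.19010597232557, 'rvec': array([ 0.91184446,  2.42279633, -1.11888899]), 'tvec': array([ 478.82929738, -149.98827001, 1377.62129008])}
top {'fx': 433.7671610790289, 'fy': 433.7671610790289, 'cx': 319.00516403890794, 'cy': 235.49264588729713, 'rvec': array([ 2.200917  , -2.1604279 ,  0.09322856]), 'tvec': array([-29.56463218, 632.2321137 , 975.0614944 ])}
```

View pics/scene0.png

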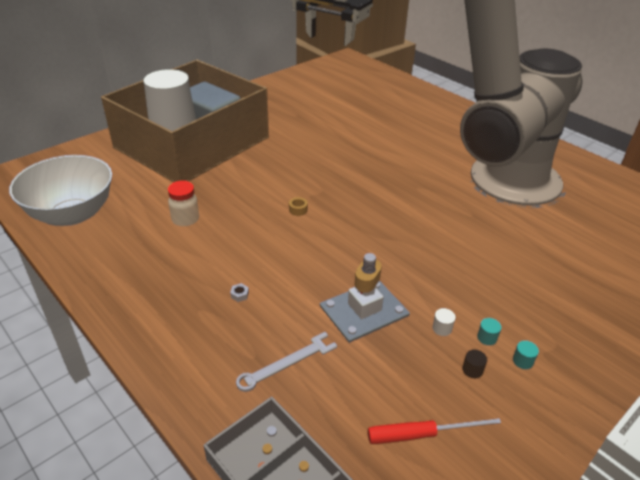

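View pics/top0.png

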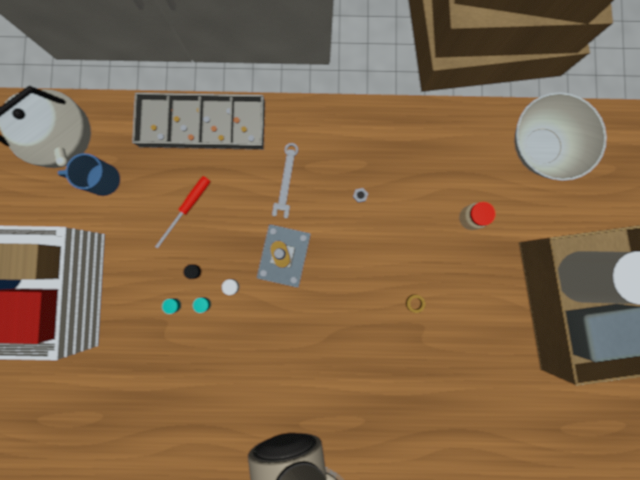

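The leg is at scene (366,290) and top (283,256). The black foot is at scene (475,364) and top (192,271), with turquoise and white look-alikes beside it. I'll zoom in to measure.

```bash
cat > h.py <<'E'
import numpy as np, cv2
from plant import *
def cam(n):
    m=camera_model(n); K=np.array([[m['fx'],0,m['cx']],[0,m['fy'],m['cy']],[0,0,1]]); R=cv2.Rodrigues(m['rvec'])[0]; return K,R,np.asarray(m['tvec'])
def proj(n,p):
    K,R,t=cam(n); q=(R@np.atleast_2d(p).T).T+t; q=q@K.T; return q[:,:2]/q[:,2:]
def plane(n,uv,z):
    K,R,t=cam(n); d=R.T@np.linalg.solve(K,[uv[0],uv[1],1]); c=-R.T@t; return c+d*(z-c[2])/d[2]
def tri(uvs,uvt):
    Ps=[np.c_[R,t] for K,R,t in (cam('scene'),cam('top'))]
    Ps=[cam(n)[0]@P for n,P in zip(('scene','top'),Ps)]
    X=cv2.triangulatePoints(Ps[0],Ps[1],np.array(uvs,float).reshape(2,1),np.array(uvt,float).reshape(2,1)); return (X[:3]/X[3]).ravel()
def crop(im,x,y,w,h,s,name): cv2.imwrite(name,cv2.resize(im[y:y+h,x:x+w,::-1],None,fx=s,fy=s,interpolation=cv2.INTER_CUBIC))
E
python3 - <<'E'
from h import *
s=cv2.imread('pics/scene0.png')[:,:,::-1];t=cv2.imread('pics/top0.png')[:,:,::-1]
a=cv2.resize(s[245:345,315:415],(400,400),interpolation=2);b=cv2.resize(t[216:296,240:320],(400,400),interpolation=2)
cv2.imwrite('pics/leg.png',np.hstack([a,b])[:,:,::-1])
a=cv2.resize(s[340:390,450:500],(400,400),interpolation=2);b=cv2.resize(t[250:290,172:212],(400,400),interpolation=2)
cv2.imwrite('pics/foot.png',np.hstack([a,b])[:,:,::-1])
E
```

```text
(no output)
```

View pics/leg.png

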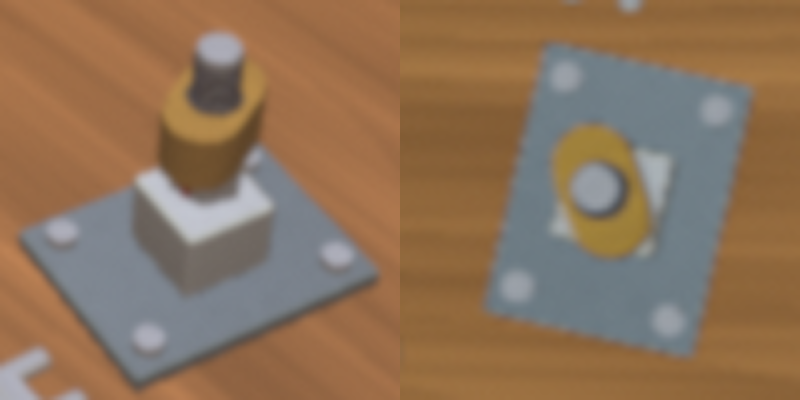

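View pics/foot.png

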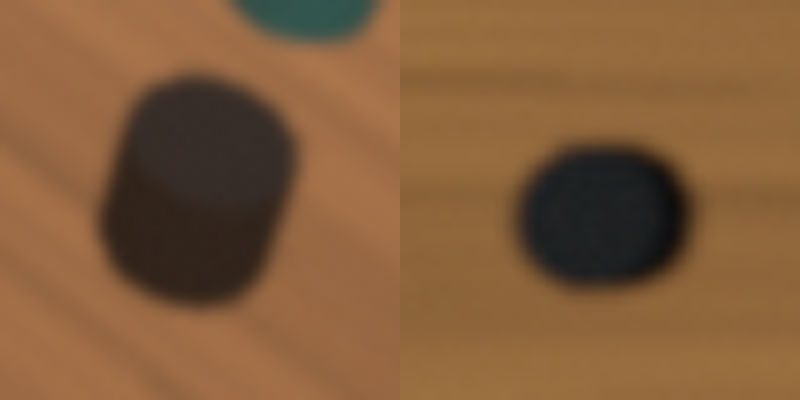

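```bash
python3 - <<'E'
from h import *
s=cv2.imread('pics/scene0.png')[:,:,::-1];t=cv2.imread('pics/top0.png')[:,:,::-1]
def cc(m,seed):
    n,l,st,c=cv2.connectedComponentsWithStats(m.astype(np.uint8)); k=l[seed[1],seed[0]]; return l==k,c[k],st[k]
# foot
F=[]
for im,seed in((s,(475,364)),(t,(192,271))):
    v=im.max(2); m,c,st=cc(v<75,seed); print('foot',c,st); F.append(c)
X=tri(*F);print('foot tri',X)
# plane check at 17
print(plane('scene',F[0],17),plane('top',F[1],17))
# spindle end: grayish bright
E=[]
for im,seed in((s,(370,257)),(t,(279,253))):
    hsv=cv2.cvtColor(np.ascontiguousarray(im),cv2.COLOR_RGB2HSV); print(hsv[seed[1],seed[0]])
    m,c,st=cc((hsv[...,1]<60)&(hsv[...,2]>(135 if im is s else 130)),seed); print('end',c,st); E.append(c)
e=tri(*E);print('end tri',e, plane('scene',E[0],132),plane('top',E[1],132))
for n,im,seed in(('scene',s,(362,274)),('top',t,(274,245))):
    hsv=cv2.cvtColor(np.ascontiguousarray(im),cv2.COLOR_RGB2HSV); print(hsv[seed[1],seed[0]])
    m=(hsv[...,1]>165)&(hsv[...,0]>15) if n=='top' else (hsv[...,1]>170)&(hsv[...,0]>14)
    sub=np.zeros_like(m); x,y=seed; sub[y-35:y+45,x-40:x+45]=m[y-35:y+45,x-40:x+45]
    m,c,st=cc(sub,seed); print('brass',n,c,st)
    if n=='top':
        cn,_=cv2.findContours(m.astype(np.uint8),0,2); cn=max(cn,key=cv2.contourArea)[:,0].astype(float)
        P=np.array([plane('top',q,100)[:2] for q in cn]).astype(np.float32); print(cv2.minAreaRect(P))
# plate yaw from corners
C=np.array([(551,43),(752,89),(692,357),(487,308)],float); C=(C-[400,0])/5+[240,216]-0.4
P=np.array([plane('top',q,10) for q in C]);print(P, P.mean(0),np.linalg.norm(np.roll(P,-1,0)-P,axis=1))
d=P[2]-P[1];print(np.arctan2(d[1],d[0]))
E
```

```text
foot [474.14049587 363.64669421] [463 350  23  28 484]
foot [192.01546392 271.26804124] [184 265  17  14 194]
foot tri [545.00451846 274.26355382  16.13000049]
[545.71150883 274.55101036  17.        ] [544.99164875 274.03562355  17.        ]
[120  15 182]
end [369.58666667 256.61333333] [364 253  12   8  75]
[106  20 163]
end [278.17391304 252.89855072] [274 248  10  10  69]
end tri [586.54339465  65.68915528 131.20667525] [587.2722564  66.2406552 132.       ] [586.45658928  65.67745521 132.        ]
[ 18 146 176]
brass scene [319.5 239.5] [     0      0    640    480 307200]
[ 21 159 159]
brass top [319.5 239.5] [     0      0    640    480 307200]
((640.0949096679688, -21.89794921875), (1030.524169921875, 1429.781005859375), 1.1974575519561768)
[[658.45554125  98.21458776  10.        ]
 [638.53318397   3.35576946  10.        ]
 [513.09470355  28.70143976  10.        ]
 [533.99390419 124.52678701  10.        ]] [586.01933324  63.699646    10.        ] [ 96.92830201 127.97349481  98.0778964  127.21254235]
2.9422203977251296
```

```bash
python3 - <<'E'
from h import *
from plant import *
t=cv2.imread('pics/top0.png')[:,:,::-1]
hsv=cv2.cvtColor(np.ascontiguousarray(t),cv2.COLOR_RGB2HSV)
sub=np.zeros(t.shape[:2],bool);x0,y0,x1,y1=262,238,300,275
sub[y0:y1,x0:x1]=((hsv[...,1]>110)&(hsv[...,0]<30))[y0:y1,x0:x1]
n,l,st,c=cv2.connectedComponentsWithStats(sub.astype(np.uint8));k=1+np.argmax(st[1:,4]);m=(l==k).astype(np.uint8);print(st[k])
cn,_=cv2.findContours(m,0,1);cn=max(cn,key=cv2.contourArea)[:,0].astype(float)
for z in(100,105):
    P=np.array([plane('top',q,z)[:2] for q in cn]).astype(np.float32);r=cv2.minAreaRect(P);print(z,r)
    h=cv2.convexHull(P)[:,0]; 
    d=P-P.mean(0);w,v=np.linalg.eigh(np.cov(d.T));print(np.degrees(np.arctan2(v[1,1],v[0,1])),np.sqrt(w))
v=np.zeros((480,640),np.uint8);print()
crop(np.dstack([m*255]*3),262,238,38,37,8,'pics/m.png')
# scene view of brass: rows
s=cv2.imread('pics/scene0.png')[:,:,::-1]
for z in(64,66,67,70,94,96,97,98,100):
    pass
a=cv2.resize(s[250:305,340:400],(720,660),interpolation=2)[:600];cv2.imwrite('pics/br.png',a[:,:,::-1])
for z in(48,64,68,70,72,98,100,102,132):print(z,(proj('scene',[586.6,65.8,z])-[340,250])*12+5.5, proj('top',[586.6,65.8,z]))
E
```

```text
[271 241  19  26 231]
100 ((585.8602905273438, 64.7885513305664), (54.65379333496094, 32.26692581176758), 19.79083251953125)
-159.64504302528908 [12.48402829 18.55105448]
105 ((585.6675415039062, 64.35380554199219), (54.3580207824707, 32.09230422973633), 19.790807723999023)
-159.64502573940962 [12.41646399 18.45065853]

48 [[314.93694338 512.11388738]] [[281.48351943 254.41376164]]
64 [[323.44117615 433.63390858]] [[280.88741588 254.13299329]]
68 [[325.59477871 413.75972502]] [[280.73528108 254.06133689]]
70 [[326.6757706  403.78396083]] [[280.65873663 254.025284  ]]
72 [[327.75957075 393.78228108]] [[280.58187146 253.98908004]]
98 [[342.10958871 261.3553902 ]] [[279.55249749 253.50423874]]
100 [[343.23388147 250.98003075]] [[279.4709224  253.46581638]]
102 [[344.36115301 240.57718206]] [[279.38899445 253.42722782]]
132 [[361.63589354  81.15994748]] [[278.11612149 252.82769703]]
```

View pics/br.png

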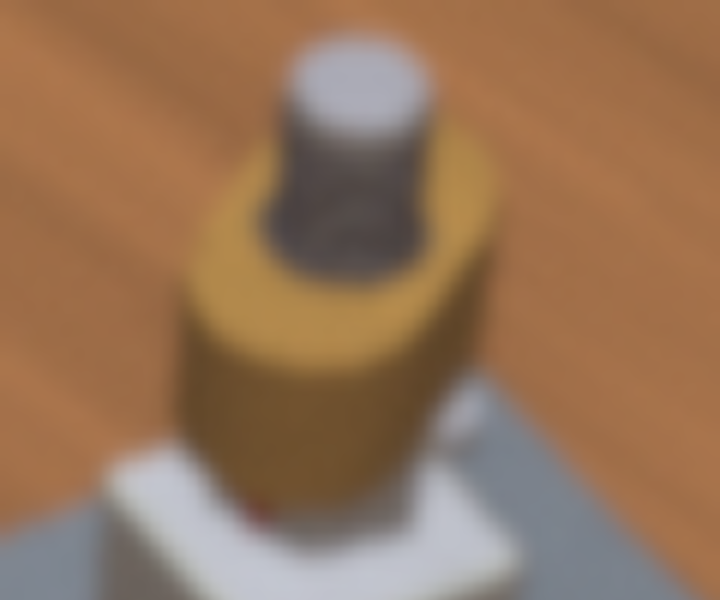

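View pics/m.png

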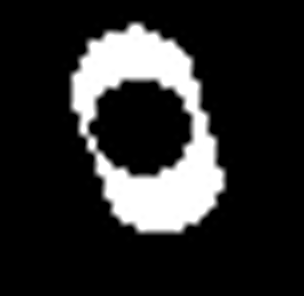

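```bash
cat >> h.py <<'E'
from scipy.spatial.transform import Rotation as Ro
def to(p):
    o=get_obs(); R=Ro.from_euler('xyz',o['tcp_rot']); d=R.inv().apply(np.array(p)-o['tool_pos']); 
    print('t',round(o['time'],2),'pos',o['tool_pos'].round(1),'rpy',o['tcp_rot'].round(4),'yawdeg',np.degrees(o['tcp_rot'][2]).round(2),'F',o['contact_force'].round(1),'M',o['moment'].round(3),'w',o['grip_width'].round(1),'q6',o['joint_positions'][5].round(3)); print('delta tool mm',d.round(2),'units',(d/40).round(4)); return d
E
python3 - <<'E'
import plant
print([k for k in dir(plant) if not k.startswith('_')], getattr(plant,'tcp_to_tips',None))
from h import *
to([586.5,65.8,240])
for p in((485,213),(283,148)): pass
E
```

```text
['Unreachable', 'camera_model', 'capture', 'close_job', 'get_obs', 'tcp_to_tips'] 14.0Traceback (most recent call last):
  File "<stdin>", line 4, in <module>
  File "h.py", line 17, in to
    print('t',round(o['time'],2),'pos',o['tool_pos'].round(1),'rpy',o['tcp_rot'].round(4),'yawdeg',np.degrees(o['tcp_rot'][2]).round(2),'F',o['contact_force'].round(1),'M',o['moment'].round(3),'w',o['grip_width'].round(1),'q6',o['joint_positions'][5].round(3)); print('delta tool mm',d.round(2),'units',(d/40).round(4)); return d
                                                                                                                                                                                                     ^^^^^^^^^^^^^^^^^^^^^
AttributeError: 'float' object has no attribute 'round'
```

```bash
sed -i "s/'w',o\['grip_width'\].round(1)/'w',round(float(o['grip_width']),1)/; s/o\['joint_positions'\]\[5\].round(3)/round(float(o['joint_positions'][5]),3)/" h.py
python3 - <<'E'
from h import *
to([586.5,65.8,240])
E
```

```text
t 0.1 pos [ 157.5 -500.4  240.1] rpy [-3.1414e+00  1.4000e-03 -1.2660e+00] yawdeg -72.54 F [-0.4 -0.4  0.1] M [-0.005  0.01   0.005] w 91.9 q6 -0.146
delta tool mm [-411.42 -579.13    0.79] units [-10.2854 -14.4784   0.0197]
```

>>> {"method": "drive_tool", "body": {"deltas": [{"hand": -1, "tx": -0.571, "ty": -0.804}, {"hand": -1, "tx": -0.571, "ty": -0.804}, {"hand": -1, "tx": -0.571, "ty": -0.804}, {"hand": -1, "tx": -0.571, "ty": -0.804}, {"hand": -1, "tx": -0.571, "ty": -0.804}, {"hand": -1, "tx": -0.571, "ty": -0.804}, {"hand": -1, "tx": -0.571, "ty": -0.804}, {"hand": -1, "tx": -0.571, "ty": -0.804}, {"hand": -1, "tx": -0.571, "ty": -0.804}, {"hand": -1, "tx": -0.571, "ty": -0.804}, {"hand": -1, "tx": -0.571, "ty": -0.804}, {"hand": -1, "tx": -0.571, "ty": -0.804}, {"hand": -1, "tx": -0.571, "ty": -0.804}, {"hand": -1, "tx": -0.571, "ty": -0.804}, {"hand": -1, "tx": -0.571, "ty": -0.804}, {"hand": -1, "tx": -0.571, "ty": -0.804}, {"hand": -1, "tx": -0.571, "ty": -0.804}, {"hand": -1, "tx": -0.571, "ty": -0.804}]}}

```text
invalid input
```

>>> {"method": "drive_tool", "body": {"deltas": [{"hand": -1, "wz": -1}, {"hand": -1, "wz": -1}, {"hand": -1, "wz": -1}, {"hand": -1, "wz": -1}, {"hand": -1, "wz": -1}, {"hand": -1, "wz": -1}, {"hand": -1, "wz": -1}, {"hand": -1, "wz": -1}, {"hand": -1, "wz": -1}, {"hand": -1, "wz": -1}, {"hand": -1, "wz": -1}, {"hand": -1, "wz": -1}, {"hand": -1, "wz": -1}, {"hand": -1, "wz": -1}, {"hand": -1, "wz": -1}, {"hand": -1, "wz": -1}, {"hand": -1, "wz": -1}, {"hand": -1, "wz": -1}, {"hand": -1, "wz": -1}, {"hand": -1, "wz": -1}]}}

```text
invalid input
```

>>> {"method": "drive_tool", "body": {"deltas": [{"hand": -1, "wz": -1}, {"hand": -1, "wz": -1}, {"hand": -1, "wz": -1}, {"hand": -1, "wz": -1}, {"hand": -1, "wz": -1}, {"hand": -1, "wz": -1}, {"hand": -1, "wz": -1}, {"hand": -1, "wz": -1}, {"hand": -1, "wz": -1}, {"hand": -1, "wz": -1}, {"hand": -1, "wz": -1}, {"hand": -1, "wz": -1}, {"hand": -1, "wz": -1}, {"hand": -1, "wz": -1}, {"hand": -1, "wz": -1}, {"hand": -1, "wz": -1}, {"hand": -1}, {"hand": -1}]}}

```text
invalid input
```

```bash
python3 - <<'E'
from h import *
to([586.5,65.8,240])
E
```

```text
t 0.1 pos [ 157.5 -500.4  240.1] rpy [-3.1414e+00  1.4000e-03 -1.2660e+00] yawdeg -72.54 F [-0.4 -0.4  0.1] M [-0.005  0.01   0.005] w 91.9 q6 -0.146
delta tool mm [-411.42 -579.13    0.79] units [-10.2854 -14.4784   0.0197]
```

The drive tool needs every field in a row, and nothing has moved yet. I'll resend with full rows.

>>> {"method": "drive_tool", "body": {"deltas": [{"hand": -1, "tx": -0.571, "ty": -0.804, "tz": 0, "wx": 0, "wy": 0, "wz": 0}, {"hand": -1, "tx": -0.571, "ty": -0.804, "tz": 0, "wx": 0, "wy": 0, "wz": 0}, {"hand": -1, "tx": -0.571, "ty": -0.804, "tz": 0, "wx": 0, "wy": 0, "wz": 0}, {"hand": -1, "tx": -0.571, "ty": -0.804, "tz": 0, "wx": 0, "wy": 0, "wz": 0}, {"hand": -1, "tx": -0.571, "ty": -0.804, "tz": 0, "wx": 0, "wy": 0, "wz": 0}, {"hand": -1, "tx": -0.571, "ty": -0.804, "tz": 0, "wx": 0, "wy": 0, "wz": 0}, {"hand": -1, "tx": -0.571, "ty": -0.804, "tz": 0, "wx": 0, "wy": 0, "wz": 0}, {"hand": -1, "tx": -0.571, "ty": -0.804, "tz": 0, "wx": 0, "wy": 0, "wz": 0}, {"hand": -1, "tx": -0.571, "ty": -0.804, "tz": 0, "wx": 0, "wy": 0, "wz": 0}, {"hand": -1, "tx": -0.571, "ty": -0.804, "tz": 0, "wx": 0, "wy": 0, "wz": 0}, {"hand": -1, "tx": -0.571, "ty": -0.804, "tz": 0, "wx": 0, "wy": 0, "wz": 0}, {"hand": -1, "tx": -0.571, "ty": -0.804, "tz": 0, "wx": 0, "wy": 0, "wz": 0}, {"hand": -1, "tx": -0.571, "ty": -0.804, "tz": 0, "wx": 0, "wy": 0, "wz": 0}, {"hand": -1, "tx": -0.571, "ty": -0.804, "tz": 0, "wx": 0, "wy": 0, "wz": 0}, {"hand": -1, "tx": -0.571, "ty": -0.804, "tz": 0, "wx": 0, "wy": 0, "wz": 0}, {"hand": -1, "tx": -0.571, "ty": -0.804, "tz": 0, "wx": 0, "wy": 0, "wz": 0}, {"hand": -1, "tx": -0.571, "ty": -0.804, "tz": 0, "wx": 0, "wy": 0, "wz": 0}, {"hand": -1, "tx": -0.571, "ty": -0.804, "tz": 0, "wx": 0, "wy": 0, "wz": 0}]}}

```text
time: 1.6
tool_pos: [587.0, 67.0, 240.2]
tcp_rot: [3.141, 0.0, -1.266]
contact_force: [0.7, -1.0, 0.5]
grip_width: 91.9
```

>>> {"method": "drive_tool", "body": {"deltas": [{"hand": -1, "tx": 0, "ty": 0, "tz": 0, "wx": 0, "wy": 0, "wz": -1}, {"hand": -1, "tx": 0, "ty": 0, "tz": 0, "wx": 0, "wy": 0, "wz": -1}, {"hand": -1, "tx": 0, "ty": 0, "tz": 0, "wx": 0, "wy": 0, "wz": -1}, {"hand": -1, "tx": 0, "ty": 0, "tz": 0, "wx": 0, "wy": 0, "wz": -1}, {"hand": -1, "tx": 0, "ty": 0, "tz": 0, "wx": 0, "wy": 0, "wz": -1}, {"hand": -1, "tx": 0, "ty": 0, "tz": 0, "wx": 0, "wy": 0, "wz": -1}, {"hand": -1, "tx": 0, "ty": 0, "tz": 0, "wx": 0, "wy": 0, "wz": -1}, {"hand": -1, "tx": 0, "ty": 0, "tz": 0, "wx": 0, "wy": 0, "wz": -1}, {"hand": -1, "tx": 0, "ty": 0, "tz": 0, "wx": 0, "wy": 0, "wz": -1}, {"hand": -1, "tx": 0, "ty": 0, "tz": 0, "wx": 0, "wy": 0, "wz": -1}, {"hand": -1, "tx": 0, "ty": 0, "tz": 0, "wx": 0, "wy": 0, "wz": -1}, {"hand": -1, "tx": 0, "ty": 0, "tz": 0, "wx": 0, "wy": 0, "wz": -1}, {"hand": -1, "tx": 0, "ty": 0, "tz": 0, "wx": 0, "wy": 0, "wz": -1}, {"hand": -1, "tx": 0, "ty": 0, "tz": 0, "wx": 0, "wy": 0, "wz": -1}, {"hand": -1, "tx": 0, "ty": 0, "tz": 0, "wx": 0, "wy": 0, "wz": -1}, {"hand": -1, "tx": 0, "ty": 0, "tz": 0, "wx": 0, "wy": 0, "wz": -1}, {"hand": -1, "tx": 0, "ty": 0, "tz": 0, "wx": 0, "wy": 0, "wz": -1}, {"hand": -1, "tx": 0, "ty": 0, "tz": 0, "wx": 0, "wy": 0, "wz": -1}, {"hand": -1, "tx": 0, "ty": 0, "tz": 0, "wx": 0, "wy": 0, "wz": -1}, {"hand": -1, "tx": 0, "ty": 0, "tz": 0, "wx": 0, "wy": 0, "wz": -1}]}}

```text
time: 3.27
tool_pos: [586.1, 65.1, 240.2]
tcp_rot: [-3.141, 0.001, 0.484]
contact_force: [0.2, 0.9, 0.4]
grip_width: 91.7
```

>>> {"method": "drive_tool", "body": {"deltas": [{"hand": -1, "tx": 0, "ty": 0, "tz": 0, "wx": 0, "wy": 0, "wz": -1}, {"hand": -1, "tx": 0, "ty": 0, "tz": 0, "wx": 0, "wy": 0, "wz": -1}, {"hand": -1, "tx": 0, "ty": 0, "tz": 0, "wx": 0, "wy": 0, "wz": -1}, {"hand": -1, "tx": 0, "ty": 0, "tz": 0, "wx": 0, "wy": 0, "wz": -1}, {"hand": -1, "tx": 0, "ty": 0, "tz": 0, "wx": 0, "wy": 0, "wz": -1}, {"hand": -1, "tx": 0, "ty": 0, "tz": 0, "wx": 0, "wy": 0, "wz": -1}, {"hand": -1, "tx": 0, "ty": 0, "tz": 0, "wx": 0, "wy": 0, "wz": -1}, {"hand": -1, "tx": 0, "ty": 0, "tz": 0, "wx": 0, "wy": 0, "wz": -1}, {"hand": -1, "tx": 0, "ty": 0, "tz": 0, "wx": 0, "wy": 0, "wz": -1}, {"hand": -1, "tx": 0, "ty": 0, "tz": 0, "wx": 0, "wy": 0, "wz": -1}, {"hand": -1, "tx": 0, "ty": 0, "tz": 0, "wx": 0, "wy": 0, "wz": -1}, {"hand": -1, "tx": 0, "ty": 0, "tz": 0, "wx": 0, "wy": 0, "wz": -1}, {"hand": -1, "tx": 0, "ty": 0, "tz": 0, "wx": 0, "wy": 0, "wz": -1}, {"hand": -1, "tx": 0, "ty": 0, "tz": 0, "wx": 0, "wy": 0, "wz": -1}, {"hand": -1, "tx": 0, "ty": 0, "tz": 0, "wx": 0, "wy": 0, "wz": -1}, {"hand": -1, "tx": 0, "ty": 0, "tz": 0, "wx": 0, "wy": 0, "wz": -1}, {"hand": -1, "tx": 0, "ty": 0, "tz": 0, "wx": 0, "wy": 0, "wz": -0.5}, {"hand": -1, "tx": 0, "ty": 0, "tz": 0, "wx": 0, "wy": 0, "wz": 0}]}}

```text
time: 4.77
tool_pos: [586.2, 65.1, 240.2]
tcp_rot: [-3.141, -0.0, 1.921]
contact_force: [-0.9, 0.5, -0.3]
grip_width: 92.1
```

```bash
python3 - <<'E'
from h import *
to([586.5,65.8,90])
E
```

```text
t 4.77 pos [586.2  65.1 240.2] rpy [-3.1406e+00 -2.0000e-04  1.9207e+00] yawdeg 110.05 F [-0.9  0.5 -0.3] M [ 0.127 -0.141 -0.014] w 92.1 q6 -1.94
delta tool mm [  0.54   0.71 150.21] units [0.0135 0.0177 3.7551]
```

>>> {"method": "drive_tool", "body": {"deltas": [{"hand": -1, "tx": 0.013, "ty": 0.018, "tz": 0.5, "wx": 0, "wy": 0, "wz": 0}, {"hand": -1, "tx": 0, "ty": 0, "tz": 0.5, "wx": 0, "wy": 0, "wz": 0}, {"hand": -1, "tx": 0, "ty": 0, "tz": 0.5, "wx": 0, "wy": 0, "wz": 0}, {"hand": -1, "tx": 0, "ty": 0, "tz": 0.5, "wx": 0, "wy": 0, "wz": 0}, {"hand": -1, "tx": 0, "ty": 0, "tz": 0.5, "wx": 0, "wy": 0, "wz": 0}, {"hand": -1, "tx": 0, "ty": 0, "tz": 0.5, "wx": 0, "wy": 0, "wz": 0}, {"hand": -1, "tx": 0, "ty": 0, "tz": 0.5, "wx": 0, "wy": 0, "wz": 0}, {"hand": -1, "tx": 0, "ty": 0, "tz": 0.25, "wx": 0, "wy": 0, "wz": 0}, {"hand": -1, "tx": 0, "ty": 0, "tz": 0, "wx": 0, "wy": 0, "wz": 0}]}}

```text
time: 5.52
tool_pos: [585.3, 65.8, 88.1]
tcp_rot: [-3.137, -0.002, 1.918]
contact_force: [-0.1, 0.7, -0.1]
grip_width: 91.8
```

```bash
python3 - <<'E'
from h import *
to([586.5,65.8,90])
s=capture('scene');t=capture('top')
a=cv2.resize(s[225:325,315:415],(400,400),interpolation=2);b=cv2.resize(t[216:296,240:320],(400,400),interpolation=2)
cv2.imwrite('pics/a1.png',np.hstack([a,b])[:,:,::-1])
E
```

```text
t 5.52 pos [585.3  65.8  88.1] rpy [-3.1367e+00 -1.8000e-03  1.9181e+00] yawdeg 109.9 F [-0.1  0.7 -0.1] M [ 0.155 -0.111  0.025] w 91.8 q6 -1.936
delta tool mm [-0.41  1.12 -1.87] units [-0.0102  0.0279 -0.0467]
```

View pics/a1.png

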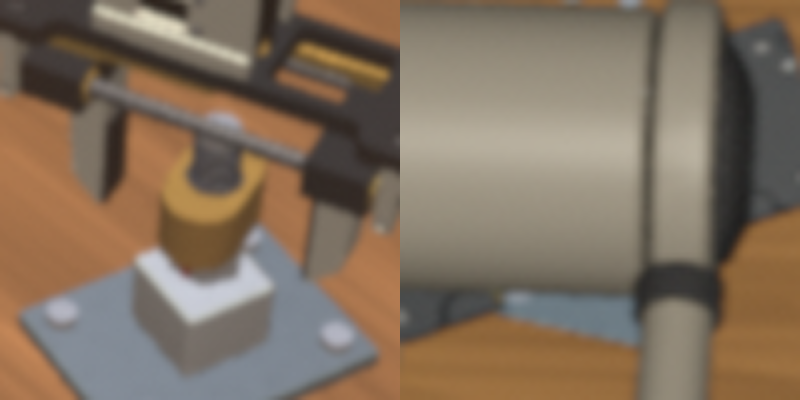

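The fingers straddle the brass nut squarely, with the spindle midway between them. Closing.

>>> {"method": "drive_tool", "body": {"deltas": [{"hand": -1, "tx": 0, "ty": 0.01, "tz": -0.03, "wx": 0, "wy": 0, "wz": 0}, {"hand": 1, "tx": 0, "ty": 0, "tz": 0, "wx": 0, "wy": 0, "wz": 0}, {"hand": 1, "tx": 0, "ty": 0, "tz": 0, "wx": 0, "wy": 0, "wz": 0}, {"hand": 1, "tx": 0, "ty": 0, "tz": 0, "wx": 0, "wy": 0, "wz": 0}, {"hand": 1, "tx": 0, "ty": 0, "tz": 0, "wx": 0, "wy": 0, "wz": 0}, {"hand": 1, "tx": 0, "ty": 0, "tz": 0, "wx": 0, "wy": 0, "wz": 0}, {"hand": 1, "tx": 0, "ty": 0, "tz": 0, "wx": 0, "wy": 0, "wz": 0}, {"hand": 1, "tx": 0, "ty": 0, "tz": 0, "wx": 0, "wy": 0, "wz": 0}, {"hand": 1, "tx": 0, "ty": 0, "tz": 0, "wx": 0, "wy": 0, "wz": 0}]}}

```text
time: 6.37
tool_pos: [587.3, 65.9, 91.9]
tcp_rot: [-3.142, 0.0, 1.919]
contact_force: [-0.0, 0.4, 0.1]
grip_width: 43.0
```

```bash
python3 - <<'E'
from h import *
to([586.5,65.8,90])
E
```

```text
t 6.37 pos [587.3  65.9  91.9] rpy [-3.1415e+00  1.0000e-04  1.9192e+00] yawdeg 109.96 F [-0.   0.4  0.1] M [ 0.143 -0.097 -0.003] w 43.0 q6 -1.937
delta tool mm [ 0.13 -0.76  1.85] units [ 0.0032 -0.0189  0.0464]
```

>>> {"method": "drive_tool", "body": {"deltas": [{"hand": 0, "tx": 0, "ty": -0.015, "tz": 0.06, "wx": 0, "wy": 0, "wz": 0}, {"hand": 0, "tx": 0, "ty": 0, "tz": 0, "wx": 0, "wy": 0, "wz": 0}, {"hand": 1, "tx": 0, "ty": 0, "tz": 0, "wx": 0, "wy": 0, "wz": 0}, {"hand": 1, "tx": 0, "ty": 0, "tz": 0, "wx": 0, "wy": 0, "wz": 0}, {"hand": 1, "tx": 0, "ty": 0, "tz": 0, "wx": 0, "wy": 0, "wz": 0}, {"hand": 1, "tx": 0, "ty": 0, "tz": 0, "wx": 0, "wy": 0, "wz": 0}, {"hand": 1, "tx": 0, "ty": 0, "tz": 0, "wx": 0, "wy": 0, "wz": 0}, {"hand": 1, "tx": 0, "ty": 0, "tz": 0, "wx": 0, "wy": 0, "wz": 0}]}}

```text
time: 7.03
tool_pos: [586.6, 65.9, 89.5]
tcp_rot: [-3.142, -0.0, 1.919]
contact_force: [-0.3, 0.7, -0.0]
grip_width: 35.2
```

```bash
python3 - <<'E'
from h import *
to([586.5,65.8,90])
E
```

```text
t 7.03 pos [586.6  65.9  89.5] rpy [-3.1415e+00 -2.0000e-04  1.9191e+00] yawdeg 109.96 F [-0.3  0.7 -0. ] M [ 0.352 -0.108 -0.205] w 35.2 q6 -1.937
delta tool mm [-0.04 -0.15 -0.54] units [-0.0009 -0.0038 -0.0135]
```

>>> {"method": "drive_tool", "body": {"deltas": [{"hand": 1, "tx": 0, "ty": 0, "tz": 0.002, "wx": 0, "wy": 0, "wz": 0.5}, {"hand": 1, "tx": 0, "ty": 0, "tz": 0.002, "wx": 0, "wy": 0, "wz": 1}, {"hand": 1, "tx": 0, "ty": 0, "tz": 0.002, "wx": 0, "wy": 0, "wz": 1}, {"hand": 1, "tx": 0, "ty": 0, "tz": 0.002, "wx": 0, "wy": 0, "wz": 1}, {"hand": 1, "tx": 0, "ty": 0, "tz": 0.002, "wx": 0, "wy": 0, "wz": 1}, {"hand": 1, "tx": 0, "ty": 0, "tz": 0.002, "wx": 0, "wy": 0, "wz": 1}, {"hand": 1, "tx": 0, "ty": 0, "tz": 0.002, "wx": 0, "wy": 0, "wz": 1}, {"hand": 1, "tx": 0, "ty": 0, "tz": 0.002, "wx": 0, "wy": 0, "wz": 1}]}}

```text
time: 7.7
tool_pos: [586.6, 65.5, 88.8]
tcp_rot: [-3.142, 0.001, 1.261]
contact_force: [-0.3, -1.2, -0.3]
grip_width: 34.9
```

```bash
python3 - <<'E'
from h import *
to([586.5,65.8,90])
E
```

```text
t 7.7 pos [586.6  65.5  88.8] rpy [-3.1416e+00  7.0000e-04  1.2612e+00] yawdeg 72.26 F [-0.3 -1.2 -0.3] M [-0.024 -0.1    0.17 ] w 34.9 q6 -1.279
delta tool mm [ 0.24 -0.22 -1.19] units [ 0.006  -0.0054 -0.0299]
```

>>> {"method": "drive_tool", "body": {"deltas": [{"hand": 1, "tx": 0, "ty": 0, "tz": 0.002, "wx": 0, "wy": 0, "wz": 1}, {"hand": 1, "tx": 0, "ty": 0, "tz": 0.002, "wx": 0, "wy": 0, "wz": 1}, {"hand": 1, "tx": 0, "ty": 0, "tz": 0.002, "wx": 0, "wy": 0, "wz": 1}, {"hand": 1, "tx": 0, "ty": 0, "tz": 0.002, "wx": 0, "wy": 0, "wz": 1}, {"hand": 1, "tx": 0, "ty": 0, "tz": 0.002, "wx": 0, "wy": 0, "wz": 1}, {"hand": 1, "tx": 0, "ty": 0, "tz": 0.002, "wx": 0, "wy": 0, "wz": 1}, {"hand": 1, "tx": 0, "ty": 0, "tz": 0.002, "wx": 0, "wy": 0, "wz": 1}, {"hand": 1, "tx": 0, "ty": 0, "tz": 0.002, "wx": 0, "wy": 0, "wz": 1}]}}

```text
time: 8.37
tool_pos: [586.4, 65.2, 88.2]
tcp_rot: [3.141, 0.001, 0.563]
contact_force: [-0.7, -2.0, 0.1]
grip_width: 35.1
```

```bash
python3 - <<'E'
from h import *
to([586.5,65.8,90])
E
```

```text
t 8.37 pos [586.4  65.2  88.2] rpy [3.141e+00 1.200e-03 5.630e-01] yawdeg 32.26 F [-0.7 -2.   0.1] M [-0.246  0.068  0.187] w 35.1 q6 -0.581
delta tool mm [ 0.39 -0.48 -1.83] units [ 0.0097 -0.012  -0.0458]
```

>>> {"method": "drive_tool", "body": {"deltas": [{"hand": 1, "tx": 0, "ty": 0, "tz": 0.002, "wx": 0, "wy": 0, "wz": 1}, {"hand": 1, "tx": 0, "ty": 0, "tz": 0.002, "wx": 0, "wy": 0, "wz": 1}]}}

```text
time: 8.53
tool_pos: [586.3, 65.1, 88.0]
tcp_rot: [3.141, 0.001, 0.388]
contact_force: [-1.8, -2.3, 0.8]
grip_width: 34.9
```

```bash
python3 - <<'E'
from h import *
to([586.5,65.8,90])
E
```

```text
t 8.53 pos [586.3  65.1  88. ] rpy [3.1409e+00 1.4000e-03 3.8850e-01] yawdeg 22.26 F [-1.8 -2.3  0.8] M [-0.33   0.148  0.208] w 34.9 q6 -0.406
delta tool mm [ 0.43 -0.55 -2.01] units [ 0.0107 -0.0138 -0.0502]
```

>>> {"method": "drive_tool", "body": {"deltas": [{"hand": 1, "tx": 0, "ty": 0, "tz": 0.002, "wx": 0, "wy": 0, "wz": 1}, {"hand": 1, "tx": 0, "ty": 0, "tz": 0.002, "wx": 0, "wy": 0, "wz": 1}]}}

```text
time: 8.7
tool_pos: [586.2, 65.1, 87.8]
tcp_rot: [3.141, 0.001, 0.214]
contact_force: [-2.1, -2.2, 1.1]
grip_width: 34.7
```

```bash
python3 -c "
from h import *
to([586.5,65.8,90])"
```

```text
t 8.7 pos [586.2  65.1  87.8] rpy [3.1406e+00 1.4000e-03 2.1400e-01] yawdeg 12.26 F [-2.1 -2.2  1.1] M [-0.359  0.118  0.1  ] w 34.7 q6 -0.232
delta tool mm [ 0.42 -0.64 -2.17] units [ 0.0105 -0.016  -0.0543]
```

>>> {"method": "drive_tool", "body": {"deltas": [{"hand": 1, "tx": 0, "ty": 0, "tz": 0.002, "wx": 0, "wy": 0, "wz": 1}, {"hand": 1, "tx": 0, "ty": 0, "tz": 0.002, "wx": 0, "wy": 0, "wz": 1}]}}

```text
time: 8.87
tool_pos: [586.1, 65.1, 87.7]
tcp_rot: [3.14, 0.001, 0.039]
contact_force: [-2.6, -2.1, 0.8]
grip_width: 34.9
```

```bash
python3 -c "
from h import *
to([586.5,65.8,90])"
```

```text
t 8.87 pos [586.1  65.1  87.7] rpy [3.1404e+00 1.4000e-03 3.9400e-02] yawdeg 2.26 F [-2.6 -2.1  0.8] M [-0.332  0.23   0.223] w 34.9 q6 -0.057
delta tool mm [ 0.38 -0.7  -2.33] units [ 0.0096 -0.0174 -0.0584]
```

>>> {"method": "drive_tool", "body": {"deltas": [{"hand": 1, "tx": 0, "ty": 0, "tz": 0.002, "wx": 0, "wy": 0, "wz": 1}]}}

```text
time: 8.95
tool_pos: [586.1, 65.1, 87.6]
tcp_rot: [3.14, 0.001, -0.048]
contact_force: [-3.7, -1.9, 0.9]
grip_width: 34.9
```

```bash
python3 -c "
from h import *
to([586.5,65.8,90])"
```

```text
t 8.95 pos [586.1  65.1  87.6] rpy [ 3.1403e+00  1.5000e-03 -4.7900e-02] yawdeg -2.74 F [-3.7 -1.9  0.9] M [-0.376  0.265  0.228] w 34.9 q6 0.03
delta tool mm [ 0.38 -0.72 -2.44] units [ 0.0095 -0.0179 -0.061 ]
```

>>> {"method": "drive_tool", "body": {"deltas": [{"hand": 1, "tx": 0, "ty": 0, "tz": 0.002, "wx": 0, "wy": 0, "wz": 1}]}}

```text
time: 9.03
tool_pos: [586.0, 65.1, 87.5]
tcp_rot: [3.14, 0.001, -0.135]
contact_force: [-3.0, -1.9, 1.1]
grip_width: 34.8
```

```bash
python3 -c "
from h import *
to([586.5,65.8,90])"
```

```text
t 9.03 pos [586.   65.1  87.5] rpy [ 3.1401e+00  1.5000e-03 -1.3510e-01] yawdeg -7.74 F [-3.  -1.9  1.1] M [-0.303  0.342  0.197] w 34.8 q6 0.117
delta tool mm [ 0.36 -0.78 -2.51] units [ 0.0091 -0.0195 -0.0628]
```

>>> {"method": "drive_tool", "body": {"deltas": [{"hand": 1, "tx": 0, "ty": 0, "tz": 0.002, "wx": 0, "wy": 0, "wz": 1}]}}

```text
time: 9.12
tool_pos: [586.0, 65.1, 87.4]
tcp_rot: [3.14, 0.001, -0.222]
contact_force: [-2.6, -1.6, 1.8]
grip_width: 34.8
```

```bash
python3 -c "
from h import *
to([586.5,65.8,90])"
```

```text
t 9.12 pos [586.   65.1  87.4] rpy [ 3.140e+00  1.500e-03 -2.224e-01] yawdeg -12.74 F [-2.6 -1.6  1.8] M [-0.308  0.328  0.137] w 34.8 q6 0.205
delta tool mm [ 0.35 -0.79 -2.62] units [ 0.0087 -0.0197 -0.0655]
```

>>> {"method": "drive_tool", "body": {"deltas": [{"hand": 1, "tx": 0, "ty": 0, "tz": 0.002, "wx": 0, "wy": 0, "wz": 1}, {"hand": 1, "tx": 0, "ty": 0, "tz": 0.002, "wx": 0, "wy": 0, "wz": 1}]}}

```text
time: 9.28
tool_pos: [585.9, 65.1, 87.2]
tcp_rot: [3.14, 0.001, -0.397]
contact_force: [-3.2, -2.3, 1.5]
grip_width: 34.7
```

```bash
python3 -c "
from h import *
to([586.5,65.8,90])"
```

```text
t 9.28 pos [585.9  65.1  87.2] rpy [ 3.1397e+00  1.4000e-03 -3.9690e-01] yawdeg -22.74 F [-3.2 -2.3  1.5] M [-0.344  0.409  0.207] w 34.7 q6 0.379
delta tool mm [ 0.3  -0.86 -2.78] units [ 0.0076 -0.0216 -0.0694]
```

>>> {"method": "drive_tool", "body": {"deltas": [{"hand": 1, "tx": 0, "ty": 0, "tz": 0.002, "wx": 0, "wy": 0, "wz": 1}, {"hand": 1, "tx": 0, "ty": 0, "tz": 0.002, "wx": 0, "wy": 0, "wz": 1}]}}

```text
time: 9.45
tool_pos: [585.8, 65.2, 87.0]
tcp_rot: [3.139, 0.001, -0.571]
contact_force: [-2.8, -2.2, 1.5]
grip_width: 35.0
```

```bash
python3 -c "
from h import *
to([586.5,65.8,90])"
```

```text
t 9.45 pos [585.8  65.2  87. ] rpy [ 3.1394e+00  1.3000e-03 -5.7150e-01] yawdeg -32.74 F [-2.8 -2.2  1.5] M [-0.279  0.501  0.228] w 35.0 q6 0.554
delta tool mm [ 0.26 -0.91 -2.97] units [ 0.0064 -0.0227 -0.0743]
```

>>> {"method": "drive_tool", "body": {"deltas": [{"hand": 1, "tx": 0, "ty": 0, "tz": 0.002, "wx": 0, "wy": 0, "wz": 1}, {"hand": 1, "tx": 0, "ty": 0, "tz": 0.002, "wx": 0, "wy": 0, "wz": 1}]}}

```text
time: 9.62
tool_pos: [585.7, 65.2, 86.9]
tcp_rot: [3.139, 0.001, -0.746]
contact_force: [-3.7, -1.3, 2.2]
grip_width: 35.0
```

```bash
python3 -c "
from h import *
to([586.5,65.8,90])"
```

```text
t 9.62 pos [585.7  65.2  86.9] rpy [ 3.1392e+00  1.0000e-03 -7.4600e-01] yawdeg -42.74 F [-3.7 -1.3  2.2] M [-0.227  0.536  0.208] w 35.0 q6 0.728
delta tool mm [ 0.2  -0.96 -3.11] units [ 0.005  -0.024  -0.0779]
```

>>> {"method": "drive_tool", "body": {"deltas": [{"hand": 1, "tx": 0, "ty": 0, "tz": 0.002, "wx": 0, "wy": 0, "wz": 1}, {"hand": 1, "tx": 0, "ty": 0, "tz": 0.002, "wx": 0, "wy": 0, "wz": 1}]}}

```text
time: 9.78
tool_pos: [585.6, 65.3, 86.7]
tcp_rot: [3.139, 0.001, -0.92]
contact_force: [-3.7, -1.4, 1.6]
grip_width: 34.8
```

```bash
python3 -c "
from h import *
to([586.5,65.8,90])"
```

```text
t 9.78 pos [585.6  65.3  86.7] rpy [ 3.139e+00  7.000e-04 -9.205e-01] yawdeg -52.74 F [-3.7 -1.4  1.6] M [-0.155  0.592  0.118] w 34.8 q6 0.903
delta tool mm [ 0.12 -0.98 -3.29] units [ 0.0031 -0.0246 -0.0822]
```

>>> {"method": "drive_tool", "body": {"deltas": [{"hand": 1, "tx": 0, "ty": 0, "tz": 0.002, "wx": 0, "wy": 0, "wz": 1}, {"hand": 1, "tx": 0, "ty": 0, "tz": 0.002, "wx": 0, "wy": 0, "wz": 1}]}}

```text
time: 9.95
tool_pos: [585.5, 65.4, 86.5]
tcp_rot: [3.139, 0.001, -1.095]
contact_force: [-4.8, -0.8, 2.0]
grip_width: 34.6
```

```bash
python3 -c "
from h import *
to([586.5,65.8,90])"
```

```text
t 9.95 pos [585.5  65.4  86.5] rpy [ 3.1387e+00  7.0000e-04 -1.0949e+00] yawdeg -62.74 F [-4.8 -0.8  2. ] M [0.038 0.705 0.282] w 34.6 q6 1.077
delta tool mm [ 0.14 -1.06 -3.46] units [ 0.0035 -0.0264 -0.0864]
```

>>> {"method": "drive_tool", "body": {"deltas": [{"hand": 1, "tx": 0, "ty": 0, "tz": 0.002, "wx": 0, "wy": 0, "wz": 1}]}}

```text
time: 10.03
tool_pos: [585.3, 65.6, 86.5]
tcp_rot: [3.138, 0.001, -1.182]
contact_force: [-4.4, -0.1, 2.7]
grip_width: 34.7
```

```bash
python3 -c "
from h import *
to([586.5,65.8,90])"
```

```text
t 10.03 pos [585.3  65.6  86.5] rpy [ 3.1384e+00  7.0000e-04 -1.1818e+00] yawdeg -67.71 F [-4.4 -0.1  2.7] M [0.228 0.817 0.523] w 34.7 q6 1.164
delta tool mm [ 0.23 -1.14 -3.52] units [ 0.0058 -0.0286 -0.088 ]
```

The torque has stepped from about 0.2 to 0.52 N·m, so the brass nut has met the steel nut. I'll hold a moment and read it again.

>>> {"method": "drive_tool", "body": {"deltas": [{"hand": 1, "tx": 0, "ty": 0, "tz": 0.001, "wx": 0, "wy": 0, "wz": 0.4}]}}

```text
time: 10.12
tool_pos: [585.3, 65.6, 86.5]
tcp_rot: [3.138, 0.001, -1.217]
contact_force: [-4.9, -0.8, 3.0]
grip_width: 34.7
```

```bash
python3 -c "
from h import *
to([586.5,65.8,90])"
```

```text
t 10.12 pos [585.3  65.6  86.5] rpy [ 3.1384e+00  5.0000e-04 -1.2166e+00] yawdeg -69.71 F [-4.9 -0.8  3. ] M [0.173 0.85  0.537] w 34.7 q6 1.199
delta tool mm [ 0.24 -1.14 -3.54] units [ 0.0059 -0.0285 -0.0884]
```

>>> {"method": "drive_tool", "body": {"deltas": [{"hand": 1, "tx": 0, "ty": 0, "tz": 0, "wx": 0, "wy": 0, "wz": 0}]}}

```text
time: 10.2
tool_pos: [585.4, 65.6, 86.5]
tcp_rot: [3.138, 0.001, -1.214]
contact_force: [-6.3, -1.1, 3.1]
grip_width: 34.9
```

```bash
python3 -c "
from h import *
to([586.5,65.8,90])"
```

```text
t 10.2 pos [585.4  65.6  86.5] rpy [ 3.1384e+00  6.0000e-04 -1.2138e+00] yawdeg -69.55 F [-6.3 -1.1  3.1] M [0.074 0.964 0.221] w 34.9 q6 1.196
delta tool mm [ 0.22 -1.12 -3.54] units [ 0.0055 -0.0281 -0.0886]
```

>>> {"method": "drive_tool", "body": {"deltas": [{"hand": 1, "tx": 0, "ty": 0, "tz": 0.001, "wx": 0, "wy": 0, "wz": 0.5}]}}

```text
time: 10.28
tool_pos: [585.3, 65.7, 86.4]
tcp_rot: [3.138, 0.001, -1.255]
contact_force: [-5.2, -0.5, 2.4]
grip_width: 34.3
```

```bash
python3 -c "
from h import *
to([586.5,65.8,90])"
```

```text
t 10.28 pos [585.3  65.7  86.4] rpy [ 3.1384e+00  5.0000e-04 -1.2548e+00] yawdeg -71.9 F [-5.2 -0.5  2.4] M [0.269 0.955 0.671] w 34.3 q6 1.237
delta tool mm [ 0.26 -1.14 -3.59] units [ 0.0066 -0.0284 -0.0897]
```

The applied torque is 0.67 N·m, inside the 0.45–0.8 band. I'll hold, then release and rise.

>>> {"method": "drive_tool", "body": {"deltas": [{"hand": 1, "tx": 0, "ty": 0, "tz": 0, "wx": 0, "wy": 0, "wz": 0}, {"hand": 1, "tx": 0, "ty": 0, "tz": 0, "wx": 0, "wy": 0, "wz": 0}, {"hand": 1, "tx": 0, "ty": 0, "tz": 0, "wx": 0, "wy": 0, "wz": 0}, {"hand": 1, "tx": 0, "ty": 0, "tz": 0, "wx": 0, "wy": 0, "wz": 0}]}}

```text
time: 10.62
tool_pos: [585.3, 65.7, 86.4]
tcp_rot: [3.138, 0.001, -1.255]
contact_force: [-5.8, -0.9, 3.0]
grip_width: 34.9
```

```bash
python3 -c "
from h import *
to([586.5,65.8,90])"
```

```text
t 10.62 pos [585.3  65.7  86.4] rpy [ 3.1385e+00  6.0000e-04 -1.2554e+00] yawdeg -71.93 F [-5.8 -0.9  3. ] M [0.141 0.987 0.297] w 34.9 q6 1.238
delta tool mm [ 0.24 -1.13 -3.58] units [ 0.006  -0.0281 -0.0896]
```

>>> {"method": "drive_tool", "body": {"deltas": [{"hand": -1, "tx": 0, "ty": 0, "tz": 0, "wx": 0, "wy": 0, "wz": 0}, {"hand": -1, "tx": 0, "ty": 0, "tz": 0, "wx": 0, "wy": 0, "wz": 0}, {"hand": -1, "tx": 0, "ty": 0, "tz": 0, "wx": 0, "wy": 0, "wz": 0}, {"hand": -1, "tx": 0, "ty": 0, "tz": 0, "wx": 0, "wy": 0, "wz": 0}, {"hand": -1, "tx": 0, "ty": 0, "tz": 0, "wx": 0, "wy": 0, "wz": 0}, {"hand": -1, "tx": 0, "ty": 0, "tz": 0, "wx": 0, "wy": 0, "wz": 0}, {"hand": -1, "tx": 0, "ty": 0, "tz": -0.5, "wx": 0, "wy": 0, "wz": 0}, {"hand": -1, "tx": 0, "ty": 0, "tz": -0.7, "wx": 0, "wy": 0, "wz": 0}, {"hand": -1, "tx": 0, "ty": 0, "tz": -0.7, "wx": 0, "wy": 0, "wz": 0}, {"hand": -1, "tx": 0, "ty": 0, "tz": -0.7, "wx": 0, "wy": 0, "wz": 0}, {"hand": -1, "tx": 0, "ty": 0, "tz": -0.7, "wx": 0, "wy": 0, "wz": 0}, {"hand": -1, "tx": 0, "ty": 0, "tz": -0.3, "wx": 0, "wy": 0, "wz": 0}]}}

```text
time: 11.62
tool_pos: [588.0, 65.7, 234.8]
tcp_rot: [-3.136, -0.002, -1.257]
contact_force: [-0.1, 0.2, 0.3]
grip_width: 91.7
```

```bash
python3 - <<'E'
from h import *
to([545.1,274.2,180])
s=capture('scene')
a=cv2.resize(s[245:345,315:415],(400,400),interpolation=2);b=cv2.resize(cv2.imread('pics/scene0.png')[245:345,315:415,::-1],(400,400),interpolation=2)
cv2.imwrite('pics/a2.png',np.hstack([a,b])[:,:,::-1])
E
```

```text
t 11.62 pos [588.   65.7 234.8] rpy [-3.1357e+00 -2.1000e-03 -1.2572e+00] yawdeg -72.03 F [-0.1  0.2  0.3] M [ 0.009 -0.031  0.037] w 91.7 q6 1.239
delta tool mm [-211.65  -23.14   54.51] units [-5.2913 -0.5785  1.3629]
```

View pics/a2.png

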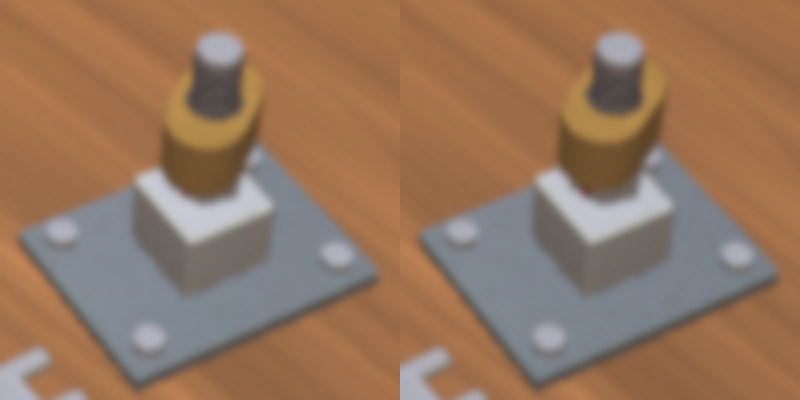

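```bash
python3 - <<'E'
from h import *
for n,uv in(('white',(230,287)),('t1',(201,305)),('t2',(170,306)),('sd tip',(157,246)),('sdhandle',(184,211))): print(n,(plane('top',uv,17 if n!='sd tip' and n!='sdhandle' else 8)-[545.1,274.2,0]).round(0))
s=capture('scene');cv2.imwrite('pics/sc2.png',s[:,:,::-1])
a=cv2.resize(s[270:310,345:385],(400,400),interpolation=2);b=cv2.resize(cv2.imread('pics/scene0.png')[270:310,345:385,::-1],(400,400),interpolation=2)
cv2.imwrite('pics/a3.png',np.hstack([a,b])[:,:,::-1])
E
```

```text
white [-35. -89.  17.]
t1 [-77. -24.  17.]
t2 [-80.  47.  17.]
sd tip [57. 87.  8.]
sdhandle [141.  27.   8.]
```

View pics/a3.png

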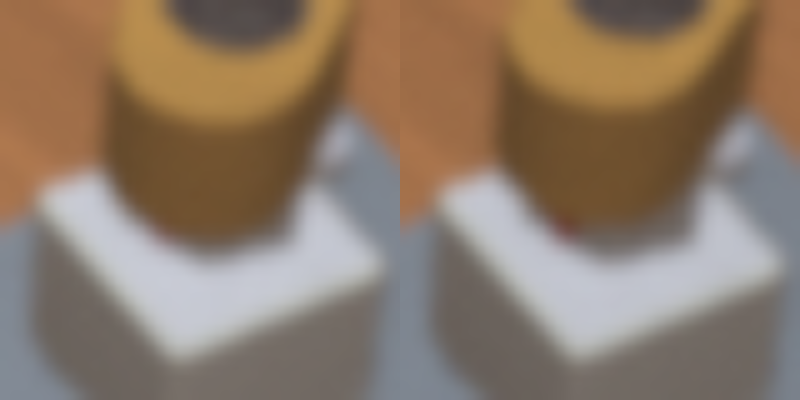

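The brass nut has dropped and the red mark is still at the same spot, so the steel nut hasn't turned. Next I'll turn the tool to about −45° yaw, clear of the look-alikes, and fetch the foot.

>>> {"method": "drive_tool", "body": {"deltas": [{"hand": 0, "tx": 0, "ty": 0, "tz": 0, "wx": 0, "wy": 0, "wz": -1}, {"hand": 0, "tx": 0, "ty": 0, "tz": 0, "wx": 0, "wy": 0, "wz": -1}, {"hand": 0, "tx": 0, "ty": 0, "tz": 0, "wx": 0, "wy": 0, "wz": -1}, {"hand": 0, "tx": 0, "ty": 0, "tz": 0, "wx": 0, "wy": 0, "wz": -1}, {"hand": 0, "tx": 0, "ty": 0, "tz": 0, "wx": 0, "wy": 0, "wz": -1}, {"hand": 0, "tx": 0, "ty": 0, "tz": 0, "wx": 0, "wy": 0, "wz": -0.4}, {"hand": 0, "tx": 0, "ty": 0, "tz": 0, "wx": 0, "wy": 0, "wz": 0}, {"hand": 0, "tx": 0, "ty": 0, "tz": 0, "wx": 0, "wy": 0, "wz": 0}]}}

```text
time: 12.38
tool_pos: [586.2, 65.7, 229.1]
tcp_rot: [3.14, 0.002, -0.787]
contact_force: [-0.1, 0.1, 0.6]
grip_width: 46.6
```

```bash
python3 - <<'E'
from h import *
to([545.1,274.2,100])
E
```

```text
t 12.38 pos [586.2  65.7 229.1] rpy [ 3.1399e+00  1.5000e-03 -7.8740e-01] yawdeg -45.11 F [-0.1  0.1  0.6] M [ 0.028 -0.095 -0.034] w 46.6 q6 0.769
delta tool mm [-176.5  -118.2   129.19] units [-4.4124 -2.955   3.2298]
```

>>> {"method": "drive_tool", "body": {"deltas": [{"hand": 0, "tx": -0.735, "ty": -0.492, "tz": 0, "wx": 0, "wy": 0, "wz": 0}, {"hand": 0, "tx": -0.735, "ty": -0.492, "tz": 0, "wx": 0, "wy": 0, "wz": 0}, {"hand": 0, "tx": -0.735, "ty": -0.492, "tz": 0, "wx": 0, "wy": 0, "wz": 0}, {"hand": 0, "tx": -0.735, "ty": -0.492, "tz": 0, "wx": 0, "wy": 0, "wz": 0}, {"hand": 0, "tx": -0.735, "ty": -0.492, "tz": 0, "wx": 0, "wy": 0, "wz": 0}, {"hand": 0, "tx": -0.735, "ty": -0.492, "tz": 0, "wx": 0, "wy": 0, "wz": 0}, {"hand": 0, "tx": 0, "ty": 0, "tz": 0.8, "wx": 0, "wy": 0, "wz": 0}, {"hand": 0, "tx": 0, "ty": 0, "tz": 0.8, "wx": 0, "wy": 0, "wz": 0}, {"hand": 0, "tx": 0, "ty": 0, "tz": 0.8, "wx": 0, "wy": 0, "wz": 0}, {"hand": 0, "tx": 0, "ty": 0, "tz": 0.8, "wx": 0, "wy": 0, "wz": 0}, {"hand": 0, "tx": 0, "ty": 0, "tz": 0, "wx": 0, "wy": 0, "wz": 0}, {"hand": 0, "tx": 0, "ty": 0, "tz": 0, "wx": 0, "wy": 0, "wz": 0}]}}

```text
time: 13.38
tool_pos: [544.5, 273.6, 101.0]
tcp_rot: [3.137, 0.002, -0.787]
contact_force: [0.4, 0.4, 0.6]
grip_width: 46.0
```

```bash
python3 - <<'E'
from h import *
to([545.1,274.2,20])
s=capture('scene');cv2.imwrite('pics/f2.png',cv2.resize(s[280:400,420:560],(700,600),interpolation=2)[:,:,::-1])
E
```

```text
t 13.38 pos [544.5 273.6 101. ] rpy [ 3.1375e+00  1.8000e-03 -7.8690e-01] yawdeg -45.09 F [0.4 0.4 0.6] M [-0.016 -0.034 -0.039] w 46.0 q6 1.127
delta tool mm [ 0.11 -1.16 80.96] units [ 0.0028 -0.0289  2.0241]
```

View pics/f2.png

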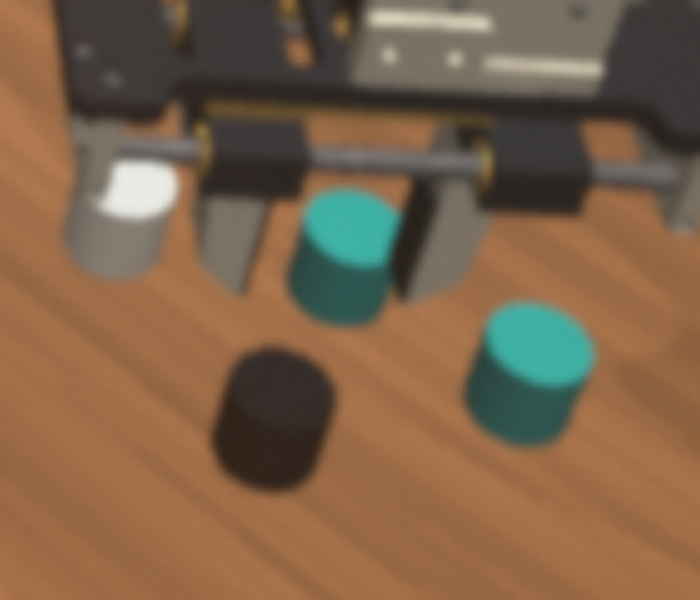

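```bash
python3 - <<'E'
from h import *
print((proj('scene',[[544.5,273.6,87],[545.1,274.2,17]])-[420,280])*5)
to([545.1,274.2,20])
E
```

```text
[[315.49749655 271.64010563]
 [270.94738645 416.57839522]]
t 13.43 pos [546.  274.1 103.1] rpy [-3.1415e+00 -1.0000e-04 -7.8680e-01] yawdeg -45.08 F [-0.3  0.6  0. ] M [-0.007 -0.019 -0.   ] w 46.0 q6 1.127
delta tool mm [-0.73  0.53 83.12] units [-0.0182  0.0134  2.078 ]
```

>>> {"method": "drive_tool", "body": {"deltas": [{"hand": 0, "tx": 0, "ty": -0.015, "tz": 0.5, "wx": 0, "wy": 0, "wz": 0}, {"hand": 0, "tx": 0, "ty": 0, "tz": 0.5, "wx": 0, "wy": 0, "wz": 0}, {"hand": 0, "tx": 0, "ty": 0, "tz": 0.5, "wx": 0, "wy": 0, "wz": 0}, {"hand": 0, "tx": 0, "ty": 0, "tz": 0.25, "wx": 0, "wy": 0, "wz": 0}, {"hand": 0, "tx": 0, "ty": 0, "tz": 0.1, "wx": 0, "wy": 0, "wz": 0}, {"hand": 0, "tx": 0, "ty": 0, "tz": 0.1, "wx": 0, "wy": 0, "wz": 0}, {"hand": 0, "tx": 0, "ty": 0, "tz": 0, "wx": 0, "wy": 0, "wz": 0}, {"hand": 0, "tx": 0, "ty": 0, "tz": 0, "wx": 0, "wy": 0, "wz": 0}]}}

```text
time: 14.1
tool_pos: [546.8, 274.7, 25.8]
tcp_rot: [-3.14, -0.001, -0.786]
contact_force: [-0.4, 0.1, -0.1]
grip_width: 45.8
```

```bash
python3 - <<'E'
from h import *
to([545.1,274.2,20])
s=capture('scene');cv2.imwrite('pics/f3.png',cv2.resize(s[280:400,420:560],(700,600),interpolation=2)[:,:,::-1])
E
```

```text
t 14.1 pos [546.8 274.7  25.8] rpy [-3.1398e+00 -1.0000e-03 -7.8610e-01] yawdeg -45.04 F [-0.4  0.1 -0.1] M [-0.066 -0.013  0.032] w 45.8 q6 1.127
delta tool mm [-0.9   1.56  5.78] units [-0.0224  0.0391  0.1446]
```

View pics/f3.png

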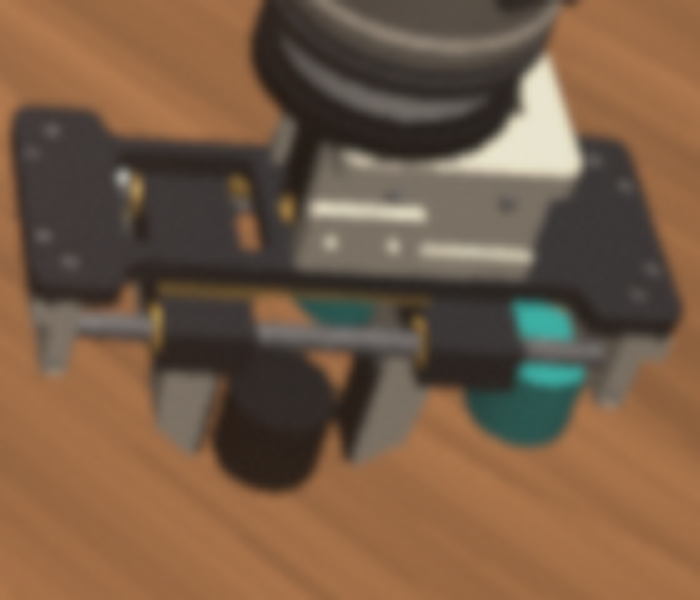

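The fingers straddle the black foot. A final trim, then a check.

>>> {"method": "drive_tool", "body": {"deltas": [{"hand": 0, "tx": -0.01, "ty": 0.03, "tz": 0.1, "wx": 0, "wy": 0, "wz": 0}, {"hand": 0, "tx": 0, "ty": 0, "tz": 0, "wx": 0, "wy": 0, "wz": 0}, {"hand": 0, "tx": 0, "ty": 0, "tz": 0, "wx": 0, "wy": 0, "wz": 0}, {"hand": 0, "tx": 0, "ty": 0, "tz": 0, "wx": 0, "wy": 0, "wz": 0}]}}

```text
time: 14.48
tool_pos: [544.9, 273.9, 20.6]
tcp_rot: [-3.142, -0.0, -0.786]
contact_force: [-0.2, 0.3, -0.4]
grip_width: 46.5
```

```bash
python3 - <<'E'
from h import *
to([545.1,274.2,20])
E
```

```text
t 14.48 pos [544.9 273.9  20.6] rpy [-3.1416e+00 -1.0000e-04 -7.8610e-01] yawdeg -45.04 F [-0.2  0.3 -0.4] M [-0.066 -0.095  0.004] w 46.5 q6 1.126
delta tool mm [-0.1  -0.37  0.6 ] units [-0.0026 -0.0093  0.015 ]
```

>>> {"method": "drive_tool", "body": {"deltas": [{"hand": 1, "tx": 0, "ty": 0, "tz": 0, "wx": 0, "wy": 0, "wz": 0}, {"hand": 1, "tx": 0, "ty": 0, "tz": 0, "wx": 0, "wy": 0, "wz": 0}, {"hand": 1, "tx": 0, "ty": 0, "tz": 0, "wx": 0, "wy": 0, "wz": 0}, {"hand": 1, "tx": 0, "ty": 0, "tz": 0, "wx": 0, "wy": 0, "wz": 0}, {"hand": 1, "tx": 0, "ty": 0, "tz": 0, "wx": 0, "wy": 0, "wz": 0}, {"hand": 1, "tx": 0, "ty": 0, "tz": 0, "wx": 0, "wy": 0, "wz": 0}]}}

```text
time: 14.98
tool_pos: [545.0, 273.9, 20.6]
tcp_rot: [-3.142, -0.0, -0.786]
contact_force: [-0.8, -0.8, 0.2]
grip_width: 34.0
```

```bash
python3 - <<'E'
from h import *
to([545.1,274.2,180])
E
```

```text
t 14.98 pos [545.  273.9  20.6] rpy [-3.1415e+00 -1.0000e-04 -7.8600e-01] yawdeg -45.04 F [-0.8 -0.8  0.2] M [-0.015 -0.033  0.005] w 34.0 q6 1.126
delta tool mm [-1.1000e-01 -3.5000e-01 -1.5942e+02] units [-2.7000e-03 -8.8000e-03 -3.9855e+00]
```

>>> {"method": "drive_tool", "body": {"deltas": [{"hand": 1, "tx": 0, "ty": 0, "tz": -0.3, "wx": 0, "wy": 0, "wz": 0}, {"hand": 1, "tx": 0, "ty": 0, "tz": -0.6, "wx": 0, "wy": 0, "wz": 0}, {"hand": 1, "tx": 0, "ty": 0, "tz": -0.6, "wx": 0, "wy": 0, "wz": 0}, {"hand": 1, "tx": 0, "ty": 0, "tz": -0.6, "wx": 0, "wy": 0, "wz": 0}, {"hand": 1, "tx": 0, "ty": 0, "tz": -0.6, "wx": 0, "wy": 0, "wz": 0}, {"hand": 1, "tx": 0, "ty": 0, "tz": -0.6, "wx": 0, "wy": 0, "wz": 0}, {"hand": 1, "tx": 0, "ty": 0, "tz": -0.6, "wx": 0, "wy": 0, "wz": 0}, {"hand": 1, "tx": 0, "ty": 0, "tz": -0.3, "wx": 0, "wy": 0, "wz": 0}, {"hand": 1, "tx": 0, "ty": 0, "tz": 0, "wx": 0, "wy": 0, "wz": 0}, {"hand": 1, "tx": 0, "ty": 0, "tz": 0, "wx": 0, "wy": 0, "wz": 0}, {"hand": 1, "tx": 0, "ty": 0, "tz": 0, "wx": 0, "wy": 0, "wz": 0}]}}

```text
time: 15.9
tool_pos: [544.2, 273.6, 187.6]
tcp_rot: [3.14, 0.001, -0.786]
contact_force: [0.2, -0.0, -0.5]
grip_width: 33.8
```

```bash
python3 - <<'E'
from h import *
to([586.2,65.7,180])
s=capture('scene');cv2.imwrite('pics/f4.png',cv2.resize(s[230:350,420:560],(700,600),interpolation=2)[:,:,::-1])
E
```

```text
t 15.9 pos [544.2 273.6 187.6] rpy [ 3.1399e+00  8.0000e-04 -7.8610e-01] yawdeg -45.04 F [ 0.2 -0.  -0.5] M [-0.021 -0.018 -0.085] w 33.8 q6 1.126
delta tool mm [176.76 117.2    7.68] units [4.4191 2.9299 0.1919]
```

View pics/f4.png

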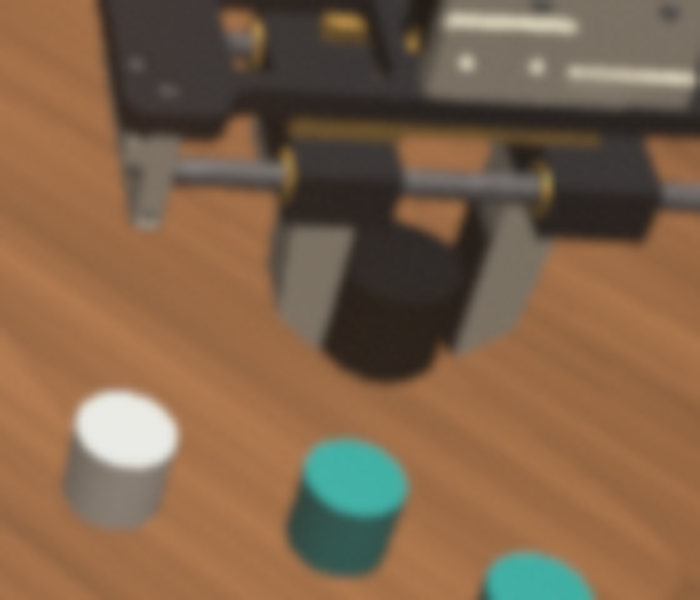

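The foot is held upright. Carrying it over the spindle.

>>> {"method": "drive_tool", "body": {"deltas": [{"hand": 1, "tx": 0.3, "ty": 0.2, "tz": 0, "wx": 0, "wy": 0, "wz": 0}, {"hand": 1, "tx": 0.6, "ty": 0.4, "tz": 0, "wx": 0, "wy": 0, "wz": 0}, {"hand": 1, "tx": 0.6, "ty": 0.4, "tz": 0, "wx": 0, "wy": 0, "wz": 0}, {"hand": 1, "tx": 0.6, "ty": 0.4, "tz": 0, "wx": 0, "wy": 0, "wz": 0}, {"hand": 1, "tx": 0.6, "ty": 0.4, "tz": 0, "wx": 0, "wy": 0, "wz": 0}, {"hand": 1, "tx": 0.6, "ty": 0.4, "tz": 0, "wx": 0, "wy": 0, "wz": 0}, {"hand": 1, "tx": 0.6, "ty": 0.4, "tz": 0, "wx": 0, "wy": 0, "wz": 0}, {"hand": 1, "tx": 0.3, "ty": 0.2, "tz": 0, "wx": 0, "wy": 0, "wz": 0}, {"hand": 1, "tx": 0.2, "ty": 0.13, "tz": 0, "wx": 0, "wy": 0, "wz": 0}, {"hand": 1, "tx": 0, "ty": 0, "tz": 0, "wx": 0, "wy": 0, "wz": 0}, {"hand": 1, "tx": 0, "ty": 0, "tz": 0, "wx": 0, "wy": 0, "wz": 0}, {"hand": 1, "tx": 0, "ty": 0, "tz": 0, "wx": 0, "wy": 0, "wz": 0}]}}

```text
time: 16.95
tool_pos: [586.0, 67.7, 188.3]
tcp_rot: [3.141, 0.001, -0.785]
contact_force: [0.5, -0.3, -0.6]
grip_width: 33.9
```

```bash
python3 - <<'E'
from h import *
to([586.2,65.7,158])
s=capture('scene')
cv2.imwrite('pics/g1.png',cv2.resize(s[205:325,315:415],(500,600),interpolation=2)[:,:,::-1])
E
```

```text
t 16.95 pos [586.   67.7 188.3] rpy [ 3.1415e+00  7.0000e-04 -7.8490e-01] yawdeg -44.97 F [ 0.5 -0.3 -0.6] M [ 0.023 -0.011  0.016] w 33.9 q6 0.77
delta tool mm [ 1.59  1.29 30.32] units [0.0398 0.0323 0.758 ]
```

View pics/g1.png

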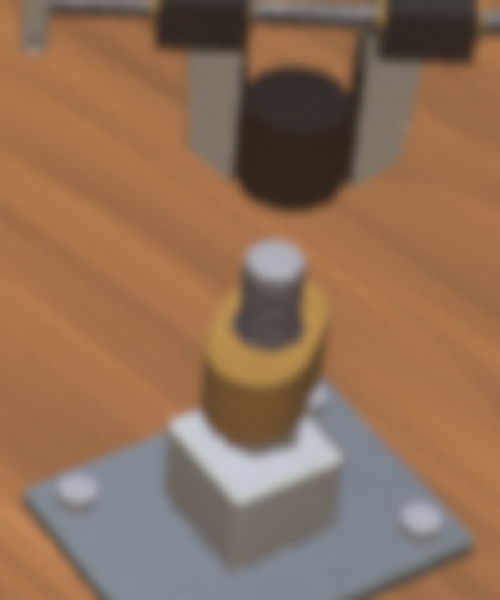

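>>> {"method": "drive_tool", "body": {"deltas": [{"hand": 1, "tx": 0.02, "ty": 0.016, "tz": 0.2, "wx": 0, "wy": 0, "wz": 0}, {"hand": 1, "tx": 0.02, "ty": 0.016, "tz": 0.2, "wx": 0, "wy": 0, "wz": 0}, {"hand": 1, "tx": 0, "ty": 0, "tz": 0.2, "wx": 0, "wy": 0, "wz": 0}, {"hand": 1, "tx": 0, "ty": 0, "tz": 0.1, "wx": 0, "wy": 0, "wz": 0}, {"hand": 1, "tx": 0, "ty": 0, "tz": 0, "wx": 0, "wy": 0, "wz": 0}, {"hand": 1, "tx": 0, "ty": 0, "tz": 0, "wx": 0, "wy": 0, "wz": 0}, {"hand": 1, "tx": 0, "ty": 0, "tz": 0, "wx": 0, "wy": 0, "wz": 0}, {"hand": 1, "tx": 0, "ty": 0, "tz": 0, "wx": 0, "wy": 0, "wz": 0}]}}

```text
time: 17.67
tool_pos: [586.8, 64.5, 160.9]
tcp_rot: [-3.141, -0.001, -0.786]
contact_force: [-0.1, 0.4, -0.1]
grip_width: 34.0
```

```bash
python3 - <<'E'
from h import *
to([586.2,65.7,158])
s=capture('scene')
cv2.imwrite('pics/g2.png',cv2.resize(s[205:305,320:420],(600,600),interpolation=2)[:,:,::-1])
m=np.zeros(s.shape[:2],np.uint8); m[215:275,345:400]=(s.max(2)<62)[215:275,345:400]
n,l,st,c=cv2.connectedComponentsWithStats(m); print(st[1:],c[1:])
print('pred foot ctr',proj('scene',[[586.2,65.7,154.5],[586.2,65.7,132]]))
E
```

```text
t 17.67 pos [586.8  64.5 160.9] rpy [-3.1411e+00 -6.0000e-04 -7.8610e-01] yawdeg -45.04 F [-0.1  0.4 -0.1] M [-0.042 -0.066  0.053] w 34.0 q6 0.766
delta tool mm [-1.33 -0.43  2.93] units [-0.0332 -0.0107  0.0733]
[[345 219  16   9 130]
 [388 221  12   9 102]
 [360 232  23  26 480]] [[352.45384615 222.79230769]
 [393.81372549 225.09803922]
 [370.35416667 244.42291667]]
pred foot ctr [[370.92274122 245.84931505]
 [369.80256598 256.1709996 ]]
```

View pics/g2.png

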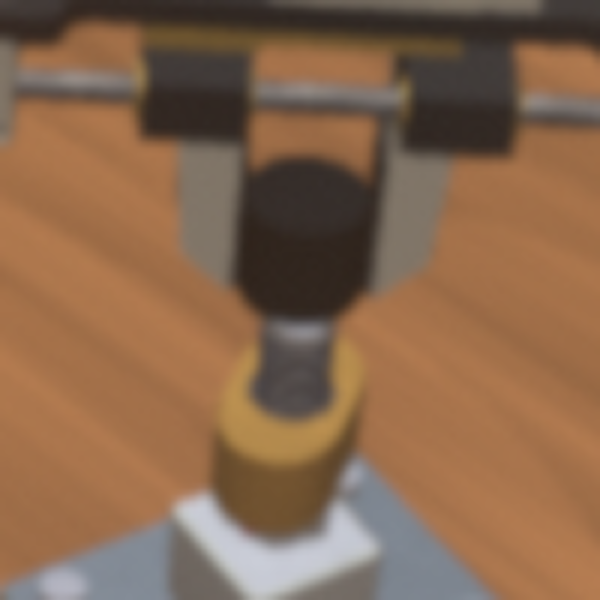

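>>> {"method": "drive_tool", "body": {"deltas": [{"hand": 1, "tx": -0.02, "ty": -0.005, "tz": 0, "wx": 0, "wy": 0, "wz": 0}, {"hand": 1, "tx": 0, "ty": 0, "tz": 0, "wx": 0, "wy": 0, "wz": 0}, {"hand": 1, "tx": 0, "ty": 0, "tz": 0, "wx": 0, "wy": 0, "wz": 0}, {"hand": 1, "tx": 0, "ty": 0, "tz": 0, "wx": 0, "wy": 0, "wz": 0}, {"hand": 1, "tx": 0, "ty": 0, "tz": 0, "wx": 0, "wy": 0, "wz": 0}]}}

```text
time: 18.13
tool_pos: [586.2, 65.2, 160.6]
tcp_rot: [-3.142, -0.0, -0.786]
contact_force: [-1.1, 0.2, -0.5]
grip_width: 34.1
```

```bash
python3 - <<'E'
from h import *
to([586.2,65.7,158])
E
```

```text
t 18.13 pos [586.2  65.2 160.6] rpy [-3.1416e+00 -1.0000e-04 -7.8600e-01] yawdeg -45.04 F [-1.1  0.2 -0.5] M [-0.06  -0.052  0.04 ] w 34.1 q6 0.767
delta tool mm [-0.34 -0.4   2.58] units [-0.0084 -0.0099  0.0646]
```

>>> {"method": "drive_tool", "body": {"deltas": [{"hand": 1, "tx": -0.008, "ty": -0.008, "tz": 0.08, "wx": 0, "wy": 0, "wz": 0}, {"hand": 1, "tx": 0, "ty": 0, "tz": 0.08, "wx": 0, "wy": 0, "wz": 0}, {"hand": 1, "tx": 0, "ty": 0, "tz": 0.08, "wx": 0, "wy": 0, "wz": 0}, {"hand": 1, "tx": 0, "ty": 0, "tz": 0.08, "wx": 0, "wy": 0, "wz": 0}, {"hand": 1, "tx": 0, "ty": 0, "tz": 0, "wx": 0, "wy": 0, "wz": 0}]}}

```text
time: 18.55
tool_pos: [585.7, 65.6, 146.7]
tcp_rot: [3.14, 0.001, -0.786]
contact_force: [0.1, 0.4, -0.7]
grip_width: 34.2
```

```bash
python3 - <<'E'
from h import *
to([586.2,65.7,128])
s=capture('scene')
cv2.imwrite('pics/g3.png',cv2.resize(s[205:305,320:420],(600,600),interpolation=2)[:,:,::-1])
E
```

```text
t 18.55 pos [585.7  65.6 146.7] rpy [ 3.1404e+00  1.2000e-03 -7.8610e-01] yawdeg -45.04 F [ 0.1  0.4 -0.7] M [-0.005 -0.065  0.032] w 34.2 q6 0.768
delta tool mm [ 0.35 -0.47 18.69] units [ 0.0087 -0.0117  0.4672]
```

View pics/g3.png

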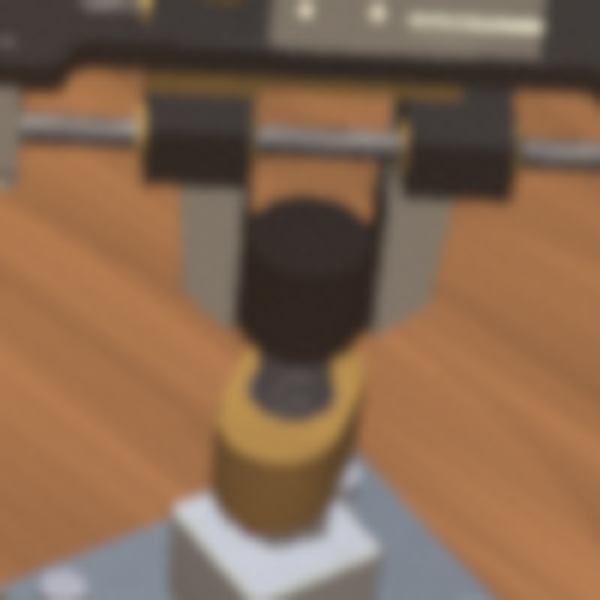

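The rim is past the spindle end with no contact force, so the bore is over it. Continuing.

>>> {"method": "drive_tool", "body": {"deltas": [{"hand": 1, "tx": 0, "ty": 0, "tz": 0.08, "wx": 0, "wy": 0, "wz": 0}, {"hand": 1, "tx": 0, "ty": 0, "tz": 0.08, "wx": 0, "wy": 0, "wz": 0}, {"hand": 1, "tx": 0, "ty": 0, "tz": 0.08, "wx": 0, "wy": 0, "wz": 0}, {"hand": 1, "tx": 0, "ty": 0, "tz": 0.08, "wx": 0, "wy": 0, "wz": 0}, {"hand": 1, "tx": 0, "ty": 0, "tz": 0, "wx": 0, "wy": 0, "wz": 0}, {"hand": 1, "tx": 0, "ty": 0, "tz": 0, "wx": 0, "wy": 0, "wz": 0}]}}

```text
time: 19.1
tool_pos: [586.0, 65.6, 134.6]
tcp_rot: [3.141, 0.0, -0.786]
contact_force: [0.1, 0.3, -0.9]
grip_width: 34.2
```

```bash
python3 - <<'E'
from h import *
to([586.2,65.7,128])
E
```

```text
t 19.1 pos [586.   65.6 134.6] rpy [ 3.1411e+00  4.0000e-04 -7.8600e-01] yawdeg -45.04 F [ 0.1  0.3 -0.9] M [-0.054 -0.049  0.048] w 34.2 q6 0.768
delta tool mm [ 0.09 -0.19  6.61] units [ 0.0022 -0.0047  0.1652]
```

>>> {"method": "drive_tool", "body": {"deltas": [{"hand": 1, "tx": 0, "ty": 0, "tz": 0.05, "wx": 0, "wy": 0, "wz": 0}, {"hand": 1, "tx": 0, "ty": 0, "tz": 0.05, "wx": 0, "wy": 0, "wz": 0}, {"hand": 1, "tx": 0, "ty": 0, "tz": 0.04, "wx": 0, "wy": 0, "wz": 0}, {"hand": 1, "tx": 0, "ty": 0, "tz": 0, "wx": 0, "wy": 0, "wz": 0}, {"hand": 1, "tx": 0, "ty": 0, "tz": 0, "wx": 0, "wy": 0, "wz": 0}]}}

```text
time: 19.52
tool_pos: [586.1, 65.6, 129.2]
tcp_rot: [3.141, 0.0, -0.786]
contact_force: [0.3, 0.0, -1.0]
grip_width: 33.6
```

```bash
python3 - <<'E'
from h import *
to([586.2,65.7,128])
E
```

```text
t 19.52 pos [586.1  65.6 129.2] rpy [ 3.1414e+00  1.0000e-04 -7.8600e-01] yawdeg -45.04 F [ 0.3  0.  -1. ] M [-0.006  0.025 -0.046] w 33.6 q6 0.768
delta tool mm [ 0.02 -0.13  1.21] units [ 0.0006 -0.0032  0.0303]
```

Now I'll press gently to find the bottom.

>>> {"method": "drive_tool", "body": {"deltas": [{"hand": 1, "tx": 0, "ty": 0, "tz": 0.03, "wx": 0, "wy": 0, "wz": 0}, {"hand": 1, "tx": 0, "ty": 0, "tz": 0.03, "wx": 0, "wy": 0, "wz": 0}, {"hand": 1, "tx": 0, "ty": 0, "tz": 0, "wx": 0, "wy": 0, "wz": 0}, {"hand": 1, "tx": 0, "ty": 0, "tz": 0, "wx": 0, "wy": 0, "wz": 0}]}}

```text
time: 19.85
tool_pos: [586.4, 65.7, 128.5]
tcp_rot: [-3.141, -0.001, -0.786]
contact_force: [-3.5, 0.1, 9.8]
grip_width: 34.0
```

```bash
python3 - <<'E'
from h import *
to([586.2,65.7,128])
E
```

```text
t 19.85 pos [586.4  65.7 128.5] rpy [-3.1406e+00 -1.2000e-03 -7.8600e-01] yawdeg -45.03 F [-3.5  0.1  9.8] M [ 0.001  0.561 -0.061] w 34.0 q6 0.768
delta tool mm [-0.15  0.09  0.47] units [-0.0037  0.0022  0.0118]
```

The foot bottoms at TCP z = 128.5 with 9.8 N; 128.6 was predicted. Easing off, releasing and retreating.

>>> {"method": "drive_tool", "body": {"deltas": [{"hand": 1, "tx": 0, "ty": 0, "tz": 0.02, "wx": 0, "wy": 0, "wz": 0}, {"hand": 1, "tx": 0, "ty": 0, "tz": -0.03, "wx": 0, "wy": 0, "wz": 0}, {"hand": -0.2, "tx": 0, "ty": 0, "tz": 0, "wx": 0, "wy": 0, "wz": 0}, {"hand": -0.2, "tx": 0, "ty": 0, "tz": 0, "wx": 0, "wy": 0, "wz": 0}, {"hand": -0.2, "tx": 0, "ty": 0, "tz": 0, "wx": 0, "wy": 0, "wz": 0}, {"hand": -0.2, "tx": 0, "ty": 0, "tz": 0, "wx": 0, "wy": 0, "wz": 0}, {"hand": -0.2, "tx": 0, "ty": 0, "tz": -0.3, "wx": 0, "wy": 0, "wz": 0}, {"hand": -0.2, "tx": 0, "ty": 0, "tz": -0.5, "wx": 0, "wy": 0, "wz": 0}, {"hand": -0.2, "tx": 0, "ty": 0, "tz": -0.7, "wx": 0, "wy": 0, "wz": 0}, {"hand": -0.2, "tx": 0, "ty": 0, "tz": -0.7, "wx": 0, "wy": 0, "wz": 0}, {"hand": -0.2, "tx": 0, "ty": 0, "tz": -0.7, "wx": 0, "wy": 0, "wz": 0}, {"hand": -0.2, "tx": 0.7, "ty": -0.7, "tz": 0, "wx": 0, "wy": 0, "wz": 0}, {"hand": -0.2, "tx": 0.7, "ty": -0.7, "tz": 0, "wx": 0, "wy": 0, "wz": 0}, {"hand": -0.2, "tx": 0.7, "ty": 0.7, "tz": 0, "wx": 0, "wy": 0, "wz": 0}, {"hand": -0.2, "tx": 0.7, "ty": 0.7, "tz": 0, "wx": 0, "wy": 0, "wz": 0}, {"hand": -0.2, "tx": 0.7, "ty": 0.7, "tz": 0, "wx": 0, "wy": 0, "wz": 0}, {"hand": -0.2, "tx": 0, "ty": 0, "tz": 0, "wx": 0, "wy": 0, "wz": 0}]}}

```text
time: 21.27
tool_pos: [665.1, -60.7, 242.0]
tcp_rot: [3.138, -0.001, -0.792]
contact_force: [-0.1, 1.1, -0.4]
grip_width: 55.1
```

```bash
python3 - <<'E'
from h import *
to([586.2,65.7,128])
s=capture('scene');t=capture('top')
cv2.imwrite('pics/e_s.png',s[:,:,::-1]);cv2.imwrite('pics/e_t.png',t[:,:,::-1])
a=cv2.resize(s[245:325,330:410],(400,400),interpolation=2);b=cv2.resize(t[216:296,240:320],(400,400),interpolation=2)
cv2.imwrite('pics/e.png',np.hstack([a,b])[:,:,::-1])
m=np.zeros(s.shape[:2],np.uint8); m[240:300,345:400]=(s.max(2)<62)[240:300,345:400]
n,l,st,c=cv2.connectedComponentsWithStats(m); print(st[1:],c[1:])
m=np.zeros(s.shape[:2],np.uint8); m[236:272,262:297]=(t.max(2)<60)[236:272,262:297]
n,l,st,c2=cv2.connectedComponentsWithStats(m); print(st[1:],c2[1:])
print(proj('scene',[586.3,65.7,125]),proj('top',[586.3,65.7,125]))
E
```

```text
t 21.27 pos [665.1 -60.7 242. ] rpy [ 3.1383e+00 -1.1000e-03 -7.9240e-01] yawdeg -45.4 F [-0.1  1.1 -0.4] M [0.001 0.028 0.018] w 55.1 q6 0.589
delta tool mm [-145.55  -32.9   113.78] units [-3.6388 -0.8226  2.8445]
[[360 248  19  25 391]] [[368.9488491  259.98209719]]
[[271 236  19  24 171]
 [296 247   1   1   1]
 [294 271   1   1   1]] [[279.26315789 248.05263158]
 [296.         247.        ]
 [294.         271.        ]]
[[369.41918636 259.34443499]] [[278.46519187 253.11682817]]
```

View pics/e.png

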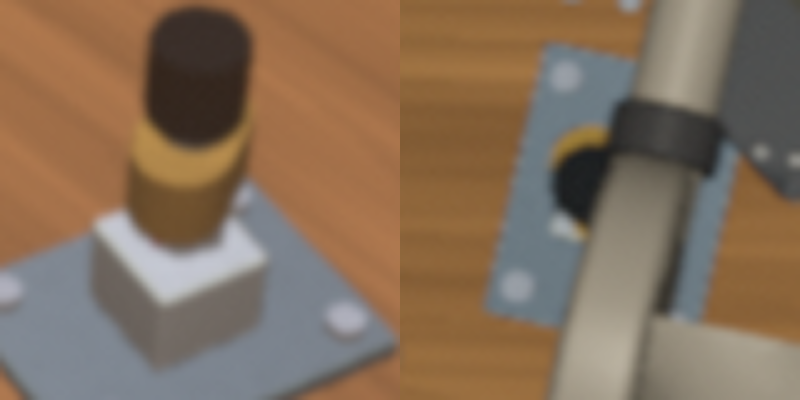

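View pics/e_s.png

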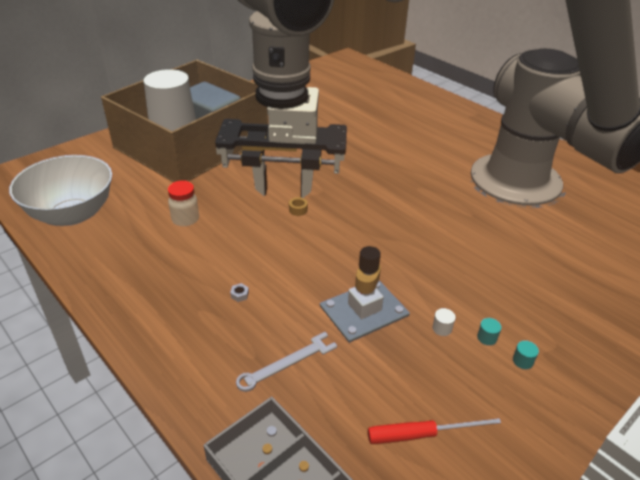

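The foot looks seated and square, and the bystanders are where they were. The arm blocks the top view, so I'll move it aside for one more check.

>>> {"method": "drive_tool", "body": {"deltas": [{"hand": -0.2, "tx": 0.7, "ty": 0.7, "tz": 0, "wx": 0, "wy": 0, "wz": 0}, {"hand": -0.2, "tx": 0.7, "ty": 0.7, "tz": 0, "wx": 0, "wy": 0, "wz": 0}, {"hand": -0.2, "tx": 0.7, "ty": 0.7, "tz": 0, "wx": 0, "wy": 0, "wz": 0}, {"hand": -0.2, "tx": 0.5, "ty": 0.5, "tz": 0, "wx": 0, "wy": 0, "wz": 0}, {"hand": -0.2, "tx": 0, "ty": 0, "tz": 0, "wx": 0, "wy": 0, "wz": 0}, {"hand": -0.2, "tx": 0, "ty": 0, "tz": 0, "wx": 0, "wy": 0, "wz": 0}]}}

```text
time: 21.87
tool_pos: [665.2, -200.4, 242.9]
tcp_rot: [-3.141, 0.001, -0.787]
contact_force: [0.1, 0.5, 0.0]
grip_width: 54.9
```

```bash
python3 - <<'E'
from h import *
s=capture('scene');t=capture('top')
a=cv2.resize(s[245:325,330:410],(400,400),interpolation=2);b=cv2.resize(t[216:296,240:320],(400,400),interpolation=2)
cv2.imwrite('pics/e2.png',np.hstack([a,b])[:,:,::-1])
C=[]
for im,(x0,y0,x1,y1) in((s,(345,240,400,300)),(t,(262,236,297,272))):
    m=np.zeros(s.shape[:2],np.uint8); m[y0:y1,x0:x1]=(im.max(2)<70)[y0:y1,x0:x1]
    n,l,st,c=cv2.connectedComponentsWithStats(m);k=1+np.argmax(st[1:,4]);print(st[k],c[k]);C.append(c[k])
print(tri(*C))
E
```

```text
[360 247  19  27 423] [369.        259.8179669]
[271 246  16  15 192] [278.421875 252.828125]
[587.06265179  65.70533962 124.37890252]
```

View pics/e2.png

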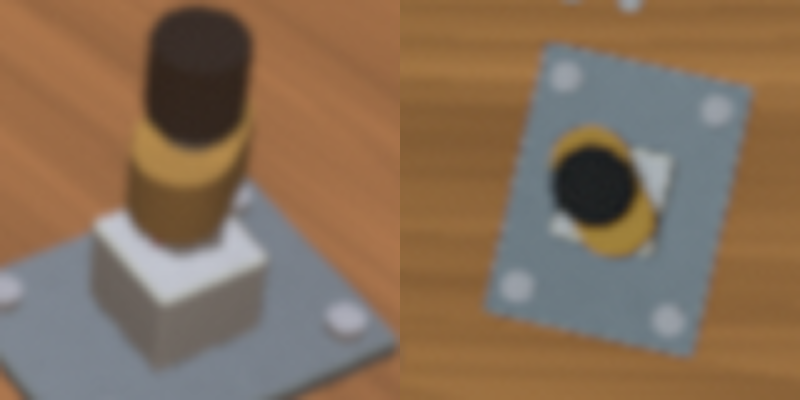

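The foot triangulates to (587.1, 65.7, 124.4). That is 0.5 mm off the spindle axis, and the height matches 125. Handing in.

```bash
python3 -c "
from plant import *
print(close_job())"
```

```text
the job is handed in; nothing more can be done
None
```

The brass nut is tightened against the steel nut and the rubber foot is fully home on the spindle. I handed the job in at about 22 s of the 72 s allowed; no verdict was reported.

- **Brass nut:** I ran it down about 3.2 rad in one grip, and it met the steel nut after about 3 rad. I tightened it to about 0.67 N m while turning. At standstill it read about 0.30 N m, slightly more than the 0.3 N m drop you described.
- **Steel nut:** After tightening, the visible edge of the red mark was in the same place. The lowered brass nut hides most of it, so that check is only partial.
- **Rubber foot:** It slid on with no side contact and stopped at the expected height, with 9.8 N of press. Triangulated from both views after release, its centre is about 0.5 mm off the axis and at 124.4 mm (125 mm is fully home). It looks square.
- **Bystanders:** In the last pictures they look unmoved, and the arm is clear. I judged this by eye and did not measure it.

The contact force between the two nuts cannot be measured directly, so I am inferring the lock from the torque.

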